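Unscrew the red drain plug of a lab bath

TASK

The small white lab bath on the bench is empty and is to be cleaned: unscrew its red drain plug by the bar handle, anticlockwise as you face the port, until the thread lets go, draw the plug straight out of the port, and lower it into the white tray; set it down, do not drop it. Leave the blue plug in the other port as it is.

Things in the scene. Friction and masses are not known exactly. Their poses are not given: they have to be found in the camera images.
- red_plug: Red plug, brass stem, in either port. Origin: middle of its bar handle, on the plug's axis. +x runs along the axis into the port, z along the bar to its upper end, which starts 35 deg right of upright as you face the port. Bar 80 mm (z) x 12 (y) x 24 (x): pinch the upper half across y. Behind it a 40 mm dia flange (x 19-24 mm), then a 24 mm dia stem to x = 66 mm; lugs at x = 38 mm reach 38 mm dia.
- blue_plug: The same plug in blue, in the other port 140 mm beside the red one, to be left as it is. Same origin and axes.
- bath: White open bath, 150 (x) x 340 (y) x 125 mm high, fixed. Origin: centre of underside; -x faces the robot. Steel ports with mouths at x = -110, y = +-70, z = 85 mm, axes along x. The steep thread turns easily, with a stop clockwise; it lets go after 60 deg anticlockwise and is free to 125 deg; turn about 70 (bar 35 left of upright), then pull 42 mm or more. The stem has 1.5 mm play.
- tray: White open tray, fixed, 190 (x) x 200 (y) x 25 mm high, walls and floor 5 mm. Origin: centre of its underside. It stands left or right in front of the bath; an orange tube rack stands on the other side.
There are look-alikes about, which are no part of the job. Of the things shaped like the red_plug, the red one is meant.

How it is judged:
By the outcome, as a careful person would: the job done as asked, in the order asked, and still so for the second after the job is handed in, with the robot touching nothing.
It also fails if it takes over 48 s, if anything falls off the work surface, if the arm or the gripper's body presses on something with over 40 N, if the wrist force passes 120 N, or if a joint passes its speed limit or range.

ROBOT

A 7-joint arm with a two-finger parallel gripper is mounted at the origin on the work surface. World frame = base frame: x ahead of the robot, y to its left, z up, the work surface at z = 0. Lengths are in m, angles in degrees, forces in N, time in s.
With the tool pointing down it reaches from about 0.425 to 0.8 m from the base axis. Payload 8.3 kg.
Tool frame: the origin (TCP) lies at the very end of the fingers, on their centre line; the grasp point (between the pads) lies 19 mm behind it; x points along the fingers, y is the direction in which the jaws open and shut, and the axes are right-handed (so a half turn about x gives the same grasp; the last joint's range is limited). The gripper opens to 85 mm and grips with 20 to 120 N. Pads are 22 mm wide; open, the fingers measure 114 mm over their backs; the gripper's body (76 mm by 85 mm) begins 54 mm behind the grasp point. The pads swing forward as they close: fully open they stand 13 mm farther back than shut.
Start: joints at [-76.771, 21.967, 0.94, 78.501, -0.361, 79.538, -2.664], TCP at [0.181, 0.598, 0.231] pointing down, gripper open.
Joint ranges: [-169.22, 169.22], [-14.56, 117.87], [-87.37, 89.26], [10.42, 133.3], [-82.24, 262.24], [0.94, 117.77], [-172.7, 172.7]. Speed limits (degrees/s): [136.94, 136.94, 172.46, 172.46, 180, 180, 180].

INTERFACE

Orientations are given as a 3x3 rotation matrix whose columns are the frame's x, y, z axes.
In Python, from workcell import bot gives the robot as it stands.
- The arm moves only by the tool carry_out, never from a script. Its argument "increments" is a list of rows, each a list of 3 entries, a list of its own where there are three numbers: the shift along the tool's x, y, z in mm, then the turn, a rotation vector about the tool's x, y, z in rad, then the opening, from 0 (shut) to 1 (fully open). In form: [[[dx, dy, dz], [wx, wy, wz], jaw], ...]. A call has 1 to 5 rows; each row shifts and turns the commanded pose from where the row before left it, along the tool's axes as they then stand; what a row does not reach is not made up. A row lasts 1/10 s, in which the tool goes at most 50 mm and 8.59 degrees, less where a joint would pass 70% of its speed; a pose out of reach is approached as far as the arm can. A call with a gripper value outside its range is refused whole. The fingers move at their own pace and stop on an object; "grip_force" is the grip in N (left out, the last holds). Time passes only in rows, so rows that do not move let the fingers close. It gives the time, the measured TCP pose, the force and the opening at its end, in the units of the state.
- bot.state(): the state, without advancing time (a new reading comes with each control period).
- bot.capture(name): name is "scene" or "top" or "wrist"; returns (picture, depth): 420x560x3 uint8, red, green, blue; 420x560 float32, m along the optical axis (not along the pixel's ray), 0 where there is no reading.
- bot.camera_params(name): a dict with "vfov" (degrees; the focal length in pixels is half the picture's height over the tangent of half this angle, whatever the lens; pixels are square), "cx", "cy" (the principal point, pixels), "k1" (the pictures are not rectified: a ray, as slopes to the right and down, at radius r is drawn at 1 + k1 r^2 times it, then the intrinsics apply), "pose" (4x4, takes a point from camera to world coordinates). Camera axes: x right, y up, looking along -z (the intrinsics and any distortion apply to the point x, -y, -z); pixel columns grow to the right and rows downward; lengths in m; the calibration is good to about 2 mm. A picture is of the moment at which its call begins: read the wrist's pose just before it. camera_params takes no time and is no camera call; for the wrist camera it gives the pose at the moment of the call.
- bot.sign_off(): hands the job in, once; it reports no verdict.
The state is a dict: "t": time; "joint_pos": joint angles; "qvel": joint speeds; "effort": joint torques, N m; "ee_pos": TCP position; "tool_rot": TCP orientation; "ft_force": force on the tool from outside, world axes, zero at the start; "wrist_torque": the same for the moment, N m; "gripper_width": finger opening in m.
Only numpy, scipy, OpenCV 4.12 (cv2) and the standard library are available. Lean on these libraries where they do the work, as an engineer would, in place of code of your own. Each camera call takes 0.05 s, during which the arm holds its last target.

## Working session

There is one attempt and no reset: what is moved stays moved. The work goes in short steps, Python scripts to look and compute and a tool call to move; the robot and the scene stay as the last step left them, time stands still between calls to the robot, and variables do not carry over. Pictures are saved under pics/ and viewed, and the job is handed in when it is done.

Besides the shell and the picture viewer there is one more tool, called after "Request:" as name([rows], argument=value, ...), one row to a line, values as JSON. carry_out: Moves the arm, as the interface text tells. Its arguments: {"type":"object","properties":{"increments":{"type":"array"},"grip_force":{"type":"number"}},"required":["increments"]}

```bash
mkdir -p pics; ls
cat > h.py <<'E'
import numpy as np, cv2
from workcell import bot
def save(name,im): cv2.imwrite('pics/'+name,cv2.cvtColor(im,cv2.COLOR_RGB2BGR))
def intr(p,h=420):
    f=h/2/np.tan(np.radians(p['vfov'])/2)
    return np.array([[f,0,p['cx']],[0,f,p['cy']],[0,0,1.]]), np.array([p['k1'],0,0,0,0.])
def rays(p,uv):
    K,d=intr(p); x=cv2.undistortPoints(np.float64(uv).reshape(-1,1,2),K,d).reshape(-1,2)
    return np.c_[x[:,0],-x[:,1],-np.ones(len(x))]
def pts(p,uv,depth):
    c=rays(p,uv)*np.asarray(depth).reshape(-1,1); T=np.array(p['pose']); return c@T[:3,:3].T+T[:3,3]
def plane(p,uv,z,ax=2):
    T=np.array(p['pose']); r=rays(p,uv)@T[:3,:3].T; return T[:3,3]+r*((z-T[ax,3])/r[:,ax:ax+1])
def cloud(p,D):
    v,u=np.mgrid[:D.shape[0],:D.shape[1]]
    return pts(p,np.c_[u.ravel(),v.ravel()],D.ravel()).reshape(*D.shape,3)
def proj(p,X):
    T=np.array(p['pose']); c=(np.atleast_2d(X)-T[:3,3])@T[:3,:3]; K,d=intr(p)
    return cv2.projectPoints((c*[1,-1,-1]).reshape(-1,1,3),np.zeros(3),np.zeros(3),K,d)[0].reshape(-1,2)
E
python3 - <<'E'
from h import *
for n in ['scene','top']:
    p=bot.camera_params(n); im,D=bot.capture(n); save(n+'0.png',im); np.savez(n+'0.npz',im=im,D=D,p=np.array(p,dtype=object))
    print(n,p,(D>0).mean())
print(bot.state())
E
```

```text
pics
scene {'vfov': 49.31776386663444, 'cx': 279.66180459955274, 'cy': 207.92725663034304, 'k1': -0.1023618978399988, 'pose': array([[-0.61883971, -0.53859243,  0.57180031,  1.17749824],
       [ 0.78529236, -0.4416065 ,  0.43393502,  0.49855136],
       [ 0.01879662,  0.71756664,  0.69623617,  0.8688055 ],
       [ 0.        ,  0.        ,  0.        ,  1.        ]])} 0.9958673469387755
top {'vfov': 50.23232835023083, 'cx': 280.4692393550292, 'cy': 209.56987160757953, 'k1': -0.06280832948865482, 'pose': array([[-1.25998031e-02,  9.98412438e-01, -5.48985286e-02,
         4.66254498e-01],
       [-9.99920238e-01, -1.25328659e-02,  1.56341044e-03,
         9.56799720e-03],
       [ 8.72892529e-04,  5.49138485e-02,  9.98490715e-01,
         9.74320136e-01],
       [ 0.00000000e+00,  0.00000000e+00,  0.00000000e+00,
         1.00000000e+00]])} 0.9959948979591837
{'t': 0.1, 'joint_pos': array([-76.77070001,  22.01205637,   0.93897163,  78.55511241,
        -0.35942758,  79.53854769,  -2.66340967]), 'qvel': array([-0.06621687, -0.17899752,  0.11826334, -0.16147196,  0.02679322,
       -0.00450026, -0.00205861]), 'effort': array([ 3.60537000e-03, -6.29136872e+01,  8.48231670e-01, -3.72756100e+01,
        1.69546134e-02,  1.06726485e-02, -2.81122675e-05]), 'ee_pos': array([0.18083991, 0.59778945, 0.23036272]), 'tool_rot': array([[-4.63305305e-04,  2.89518267e-01,  9.57172376e-01],
       [-1.73427253e-03,  9.57170807e-01, -2.89518632e-01],
       [-9.99998389e-01, -1.79413328e-03,  5.86412654e-05]]), 'ft_force': array([ 0.01898286,  0.49253987, -0.39457414]), 'wrist_torque': array([ 0.04613666,  0.00716547, -0.07831985]), 'gripper_width': 0.08525227835505636}
```

```bash
ls pics
```

```text
scene0.png
top0.png
```

View pics/scene0.png

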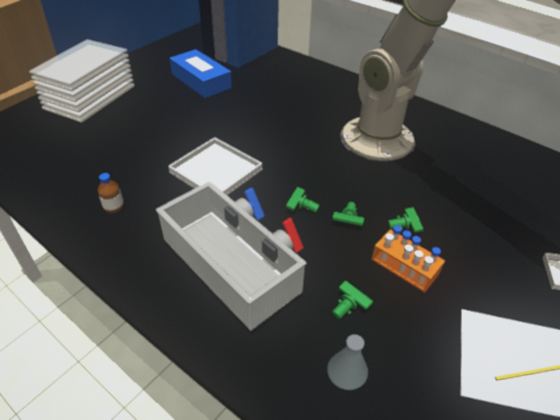

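View pics/top0.png

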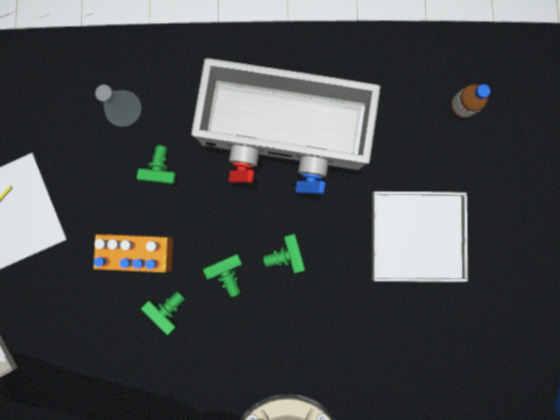

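The top view shows the red plug in the bath's left port at (241,165) and the blue one in the right port at (311,180). The tray is at (420,237), the rack at (133,253), and there are four green look-alikes at (156,165), (225,275), (285,255) and (163,312). Only the plug in the port is red. Next I'll measure and check an enlarged crop.

```bash
cat > m.py <<'E'
from h import *
out=[]
for n in ['top','scene']:
    z=np.load(n+'0.npz',allow_pickle=True); im,D,p=z['im'],z['D'],z['p'].item()
    C=cloud(p,D); hsv=cv2.cvtColor(im,cv2.COLOR_RGB2HSV)
    H,S,V=[hsv[...,i].astype(int) for i in range(3)]
    red=((H<5)|(H>174))&(S>170)&(V>80)
    blue=(H>105)&(H<125)&(S>150)&(V>80)
    for nm,m in [('red',red),('blue',blue)]:
        k,l,st,ce=cv2.connectedComponentsWithStats(m.astype(np.uint8))
        for i in range(1,k):
            if st[i,4]<60: continue
            P=C[(l==i)&(D>0)]
            print(n,nm,st[i],ce[i].round(1),'med',np.median(P,0).round(4),'min',np.percentile(P,3,axis=0).round(4),'max',np.percentile(P,97,axis=0).round(4))
    wh=(S<60)&(V>110)
    if n=='top':
        # bath rim: z about .125 ; tray rim z .025
        for lo,hi,nm in [(.118,.135,'bathrim'),(.018,.032,'trayrim')]:
            m=((C[...,2]>lo)&(C[...,2]<hi)&(D>0)).astype(np.uint8)
            k,l,st,ce=cv2.connectedComponentsWithStats(m)
            for i in range(1,k):
                if st[i,4]<150: continue
                P=C[l==i][:,:2]; r=cv2.minAreaRect((P*1000).astype(np.float32))
                print(nm,st[i],r,'z',np.median(C[l==i][:,2]))
    u0,v0,w,h=((190,120,180,90) if n=='top' else (210,170,110,100))
    save(n+'crop.png',cv2.resize(im[v0:v0+h,u0:u0+w],None,fx=4 if n=='top' else 5,fy=4 if n=='top' else 5,interpolation=cv2.INTER_CUBIC))
E
python3 m.py
```

```text
top red [229 163  25  20 394] [241.4 173.3] med [0.587  0.084  0.0923] min [ 5.714e-01  6.260e-02 -4.000e-04] max [0.607  0.1111 0.1168]
top blue [476  84  15  14 161] [483.1  90.5] med [ 0.748  -0.4011  0.1083] min [ 0.7362 -0.4672 -0.0018] max [ 0.7941 -0.3893  0.1114]
top blue [295 174  31  20 479] [310.4 184.6] med [ 0.5635 -0.0523  0.0909] min [ 0.5469 -0.0766 -0.0021] max [ 0.5838 -0.0263  0.1167]
top blue [ 93 258  11   8  61] [ 98.6 261.3] med [0.4167 0.3723 0.0856] min [0.4106 0.3642 0.0616] max [0.4228 0.3914 0.0885]
bathrim [ 191   58  189  105 3530] ((705.6094360351562, -4.6199798583984375), (348.1280822753906, 158.1500244140625), 80.31290435791016) z 0.12510975954525805
trayrim [207  81  27  50 185] ((748.5326538085938, 148.45587158203125), (36.854644775390625, 116.68331909179688), 62.66368865966797) z 0.030200549171013114
trayrim [235  83  64  15 167] ((775.0435791015625, 35.344215393066406), (137.74099731445312, 13.154448509216309), 79.9290542602539) z 0.03048535622765003
trayrim [105  91  33  32 193] ((743.79443359375, 347.3217468261719), (53.018959045410156, 74.20307
[... 1421 characters left out ...]
28047195729934304
scene red [283 218  20  34 272] [292.8 233.9] med [0.5856 0.0894 0.0905] min [0.5734 0.0669 0.0559] max [0.5975 0.1118 0.1171]
scene blue [ 169   49   62   49 1667] [200.9  73.6] med [ 0.138  -0.6632  0.0566] min [-1.000e-03 -8.406e-01 -1.000e-04] max [ 0.1796 -0.5921  0.0714]
scene blue [ 98 172  12  11  95] [104.1 177. ] med [ 0.7492 -0.3972  0.1073] min [ 0.6742 -0.5447 -0.0019] max [ 0.761  -0.3868  0.1115]
scene blue [245 188  19  32 257] [254.3 202.9] med [ 0.5622 -0.0474  0.0892] min [ 0.5506 -0.0694  0.0561] max [ 0.5742 -0.0263  0.1172]
scene blue [432 247   9   8  60] [435.9 250.4] med [0.4166 0.3731 0.0851] min [ 0.3217  0.3542 -0.0008] max [0.4268 0.3816 0.0876]
```

View pics/topcrop.png

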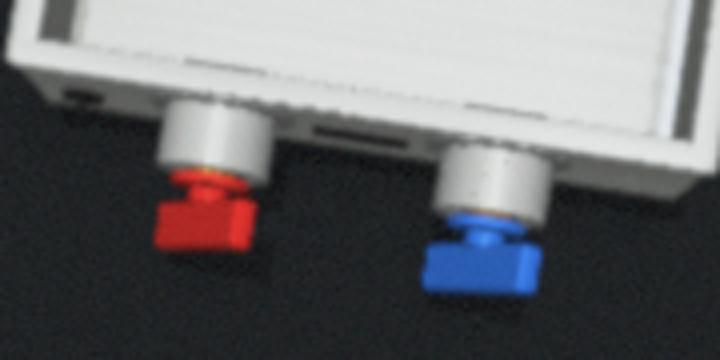

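View pics/scenecrop.png

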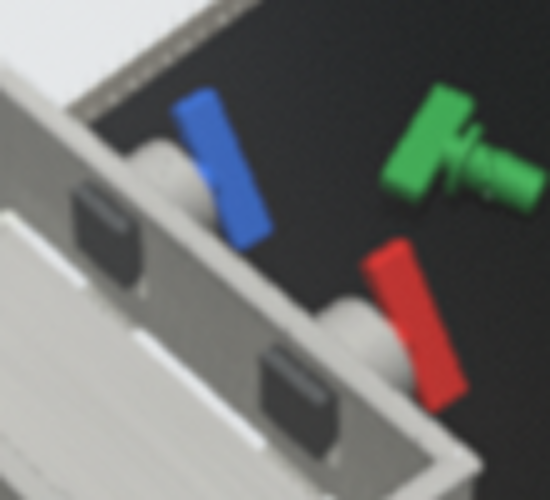

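Confirmed: the crop shows the red plug in the port nearest the rack side, with its bar's upper end leaning toward blue (right as you face the port). I'll grip the bar from its upper end, with the tool along the bar, and plan the approach from there.

```bash
cat > plan.py <<'E'
from h import *
from scipy.spatial.transform import Rotation as R
YAW=np.radians(-9.7); a=np.array([np.cos(YAW),np.sin(YAW),0]); yb=np.array([-a[1],a[0],0]); Z=np.array([0,0,1.])
O=np.array([.5855,.0875,.085])
def tool(th,phi,O=O,gu=24,ga=-2,back=0):
    """th deg = bar top left(+) of upright ; returns TCP,rot"""
    t=np.radians(th); u=np.cos(t)*Z+np.sin(t)*yb; y=np.cross(u,a); f=np.radians(phi)
    x=-u*np.cos(f)+a*np.sin(f); M=np.c_[x,y,np.cross(x,y)]
    G=O+gu/1e3*u+ga/1e3*a
    return G+x*(.019-back/1e3),M
def diff(P,M,s=None):
    s=s or bot.state(); M0=s['tool_rot']
    d=M0.T@(P-s['ee_pos'])*1e3; w=R.from_matrix(M0.T@M).as_rotvec()
    print('shift mm',d.round(1),'|',np.linalg.norm(d).round(1),'rotvec',w.round(4),'deg',np.degrees(np.linalg.norm(w)).round(1)); return d,w
def show():
    s=bot.state(); print('t',round(s['t'],2),'p',s['ee_pos'].round(4),'F',s['ft_force'].round(1),'w',round(s['gripper_width'],4),'q',s['joint_pos'].round(0))
E
python3 - <<'E'
from plan import *
P,M=tool(-35,10,back=110); print(P,M); diff(P,M)
E
```

```text
[0.55697235 0.0262628  0.17807001] [[ 0.26633895  0.13801842  0.95394679]
 [ 0.52752907  0.80744101 -0.26410621]
 [-0.80670728  0.57357644  0.14224426]]
shift mm [  53.1 -438.1  525.5] | 686.2 rotvec [-0.0668 -0.1309  0.6205] deg 36.5
```

Request:
carry_out([
  [[0, -31, 37], [0, 0, 0], 0.6],
  [[0, -31, 37], [0, 0, 0], 0.6],
  [[0, -31, 37], [0, 0, 0], 0.6],
  [[0, -31, 37], [0, 0, 0], 0.6],
  [[0, -31, 37], [0, 0, 0], 0.6],
])

```text
t: 0.6
ee_pos: [0.3138, 0.3943, 0.2309]
tool_rot: [[-0.0, 0.29, 0.957], [-0.0, 0.957, -0.29], [-1.0, -0.001, -0.0]]
ft_force: [0.5, 0.2, 1.4]
gripper_width: 0.0516
```

Request:
carry_out([
  [[0, -31, 37], [0, 0, 0], 0.6],
  [[0, -31, 37], [0, 0, 0], 0.6],
  [[0, -31, 37], [0, 0, 0], 0.6],
  [[0, -31, 37], [0, 0, 0], 0.6],
  [[0, -31, 37], [0, 0, 0], 0.6],
])

```text
t: 1.1
ee_pos: [0.4458, 0.1924, 0.2312]
tool_rot: [[-0.0, 0.289, 0.957], [0.0, 0.957, -0.289], [-1.0, -0.0, -0.0]]
ft_force: [0.9, 1.3, 0.1]
gripper_width: 0.0514
```

Request:
carry_out([
  [[0, -25, 15], [-0.013, -0.026, 0.124], 0.6],
  [[0, -25, 15], [-0.013, -0.026, 0.124], 0.6],
  [[0, -20, 10], [-0.013, -0.026, 0.124], 0.6],
  [[0, 0, 0], [-0.013, -0.026, 0.124], 0.6],
  [[0, 0, 0], [-0.013, -0.026, 0.124], 0.6],
])

```text
t: 1.6
ee_pos: [0.4651, 0.1152, 0.2249]
tool_rot: [[0.272, 0.14, 0.952], [0.531, 0.803, -0.269], [-0.802, 0.579, 0.144]]
ft_force: [-0.1, 0.9, -0.4]
gripper_width: 0.0513
```

Run:
```python
from plan import *
show(); P,M=tool(-35,10,back=110); diff(P,M)
p=bot.camera_params('wrist'); im,D=bot.capture('wrist'); save('w1.png',im); np.savez('w1.npz',im=im,D=D,p=np.array(p,dtype=object)); print(p['pose'].round(3))
```

```text
t 1.6 p [0.4651 0.1152 0.2249] F [-0.1  0.9 -0.4] w 0.0513 q [-36. -10.  39. 122. -33.  55.  97.]
shift mm [ 15.3 -85.7 104.7] | 136.2 rotvec [-0.0036  0.0046 -0.0064] deg 0.5
[[ 0.14  -0.826 -0.547  0.354]
 [ 0.803  0.417 -0.425  0.059]
 [ 0.579 -0.38   0.722  0.329]
 [ 0.     0.     0.     1.   ]]
```

View pics/w1.png

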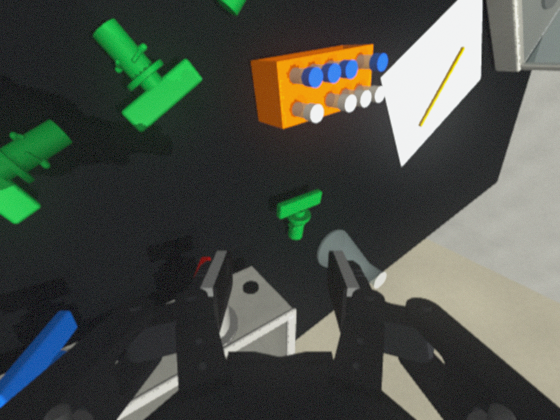

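The wrist view shows the red plug half hidden behind the left finger at (205,262), and blue at (40,355). I'll move to the pre-grasp pose.

Request:
carry_out([
  [[4, -22, 26], [0, 0, 0], 0.6],
  [[4, -22, 26], [0, 0, 0], 0.6],
  [[4, -22, 26], [0, 0, 0], 0.6],
  [[3, -20, 27], [-0.004, 0.005, -0.006], 0.6],
  [[0, 0, 0], [0, 0, 0], 0.6],
])

```text
t: 2.15
ee_pos: [0.5578, 0.025, 0.1734]
tool_rot: [[0.256, 0.143, 0.956], [0.52, 0.813, -0.261], [-0.815, 0.564, 0.134]]
ft_force: [-0.5, -0.2, -0.9]
gripper_width: 0.0513
```

Run:
```python
from plan import *
show(); P,M=tool(-35,10,back=110); diff(P,M)
p=bot.camera_params('wrist'); im,D=bot.capture('wrist'); save('w2.png',im); np.savez('w2.npz',im=im,D=D,p=np.array(p,dtype=object)); print(p['pose'].round(3))
C=cloud(p,D); hsv=cv2.cvtColor(im,cv2.COLOR_RGB2HSV).astype(int)
red=((hsv[...,0]<6)|(hsv[...,0]>173))&(hsv[...,1]>150)&(hsv[...,2]>60)&(D>0)
X=C[red]-O
t=np.radians(-35);u=np.cos(t)*Z+np.sin(t)*yb;y=np.cross(u,a)
q=np.c_[X@a,X@y,X@u]*1e3
print(len(q),np.percentile(q,[1,5,25,50,75,95,99],axis=0).round(1))
```

```text
t 2.15 p [0.5578 0.025  0.1734] F [-0.5 -0.2 -0.9] w 0.0513 q [-28.  16.  51. 110. -53.  68. 123.]
shift mm [-3.4  3.5 -0.4] | 4.9 rotvec [-0.0017 -0.0089  0.0123] deg 0.9
[[ 0.143 -0.834 -0.533  0.449]
 [ 0.814  0.406 -0.416 -0.03 ]
 [ 0.564 -0.374  0.737  0.28 ]
 [ 0.     0.     0.     1.   ]]
1323 [[ -12.1  -18.7 -108.7]
 [ -11.8  -15.4  -27.6]
 [ -11.1   -5.7    0.6]
 [   0.6   -0.9   13.3]
 [  19.2    3.8   38. ]
 [  22.3   13.3   40.1]
 [  51.7   16.7   40.6]]
```

View pics/w2.png

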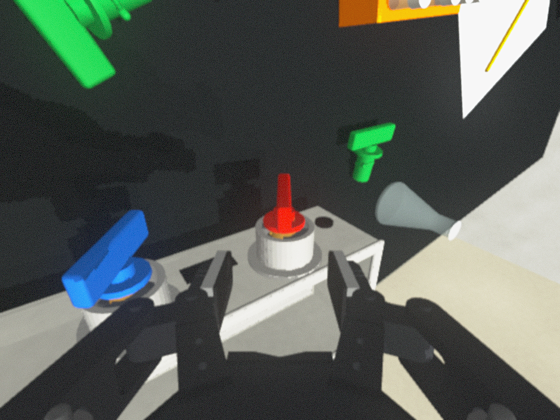

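The bar stands at (284,200), edge-on and centred between the fingers. The measured point cloud matches my plug pose to about 1 mm. I'll check the bar's lateral position and work out the final approach.

Run:
```python
from plan import *
z=np.load('w2.npz',allow_pickle=True); im,D,p=z['im'],z['D'],z['p'].item()
C=cloud(p,D); hsv=cv2.cvtColor(im,cv2.COLOR_RGB2HSV).astype(int)
red=((hsv[...,0]<6)|(hsv[...,0]>173))&(hsv[...,1]>150)&(hsv[...,2]>60)&(D>0)
X=C[red]-O
t=np.radians(-35);u=np.cos(t)*Z+np.sin(t)*yb;y=np.cross(u,a)
q=np.c_[X@a,X@y,X@u]*1e3
for lo,hi in [(-40,-20),(-20,0),(0,15),(15,30),(30,42)]:
    m=(q[:,2]>lo)&(q[:,2]<hi)&(abs(q[:,0])<14)
    if m.sum()>5: print(lo,m.sum(),np.percentile(q[m,1],[3,50,97]).round(1),np.percentile(q[m,0],[3,50,97]).round(1))
P,M=tool(-35,10); diff(P,M)
```

```text
-40 72 [-6.7 -1.7  4.2] [-11.9 -11.5  -9.8]
-20 121 [-9.2 -0.8  7.1] [-12.1 -11.3  10.6]
0 129 [-10.2  -1.7   7.6] [-12.1 -11.3  13.6]
15 107 [-6.6 -1.7  4.1] [-12.3 -11.5 -10. ]
30 433 [-7.2 -1.6  4. ] [-11.8  -3.4   9.7]
shift mm [107.2   3.3   1.6] | 107.3 rotvec [-0.0015 -0.0087  0.0103] deg 0.8
```

```bash
sed -i 's/^O=.*/O=np.array([.5853,.0863,.0841])/' plan.py; python3 -c "
from plan import *
diff(*tool(-35,10)); diff(*tool(-35,10,back=40))"
```

```text
shift mm [107.3   1.8   1.6] | 107.3 rotvec [-0.0015 -0.0087  0.0103] deg 0.8
shift mm [67.3  1.4  1.2] | 67.3 rotvec [-0.0015 -0.0087  0.0103] deg 0.8
```

Request:
carry_out([
  [[15, 1.8, 1.5], [-0.002, -0.009, 0.011], 0.5],
  [[25, 0, 0], [0, 0, 0], 0.5],
  [[25, 0, 0], [0, 0, 0], 0.5],
  [[0, 0, 0], [0, 0, 0], 0.5],
])

```text
t: 2.6
ee_pos: [0.5738, 0.0666, 0.1247]
tool_rot: [[0.265, 0.131, 0.955], [0.534, 0.805, -0.259], [-0.803, 0.579, 0.143]]
ft_force: [-0.8, 0.0, 0.1]
gripper_width: 0.0426
```

Run:
```python
from plan import *
show(); diff(*tool(-35,10))
p=bot.camera_params('wrist'); im,D=bot.capture('wrist'); save('w3.png',im)
```

```text
t 2.6 p [0.5738 0.0666 0.1247] F [-0.8  0.   0.1] w 0.0426 q [-28.  21.  47. 113. -60.  63. 128.]
shift mm [41.1 -6.1  2.2] | 41.6 rotvec [ 0.0049 -0.0028 -0.0072] deg 0.5
```

View pics/w3.png

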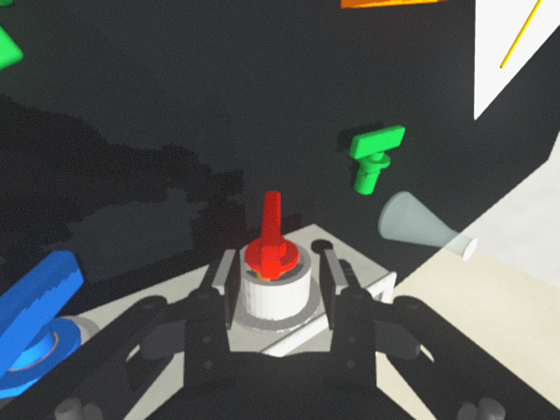

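The bar at (270,225) now sits left of the finger centre at (280), in line with the computed −6 mm. I'll correct that and advance.

Request:
carry_out([
  [[10, -6, 2], [0.005, -0.003, -0.007], 0.5],
  [[0, 0, 0], [0, 0, 0], 0.5],
])

```text
t: 2.85
ee_pos: [0.5797, 0.0625, 0.1153]
tool_rot: [[0.273, 0.14, 0.952], [0.525, 0.808, -0.269], [-0.806, 0.573, 0.147]]
ft_force: [0.2, -0.0, -0.0]
gripper_width: 0.0427
```

Run:
```python
from plan import *
show(); diff(*tool(-35,10))
```

```text
t 2.85 p [0.5797 0.0625 0.1153] F [ 0.2 -0.  -0. ] w 0.0427 q [-28.  22.  46. 112. -62.  62. 128.]
shift mm [34.2  2.1 -3.5] | 34.5 rotvec [-0.0015  0.0074  0.001 ] deg 0.4
```

Request:
carry_out([
  [[17, 1.5, -3], [0, 0.007, 0], 0.5],
  [[0, 0, 0], [0, 0, 0], 0.5],
  [[0, 0, 0], [0, 0, 0], 0.5],
])

```text
t: 3.15
ee_pos: [0.5813, 0.0742, 0.1015]
tool_rot: [[0.265, 0.139, 0.954], [0.527, 0.808, -0.264], [-0.808, 0.573, 0.14]]
ft_force: [-0.9, 0.2, -0.4]
gripper_width: 0.0426
```

Run:
```python
from plan import *
show(); diff(*tool(-35,10)); print(bot.state()['qvel'].round(1))
```

```text
t 3.15 p [0.5813 0.0742 0.1015] F [-0.9  0.2 -0.4] w 0.0426 q [-28.  23.  45. 113. -63.  61. 129.]
shift mm [16.5  0.4  0.3] | 16.5 rotvec [-0.0012 -0.0015  0.001 ] deg 0.1
[ 0.3 -0.5  0.8 -0.4  0.3  0.1  0. ]
```

Request:
carry_out([
  [[16.5, 0.4, 0.3], [0, 0, 0], 0.5],
  [[0, 0, 0], [0, 0, 0], 0.5],
])

```text
t: 3.35
ee_pos: [0.5859, 0.0838, 0.0879]
tool_rot: [[0.264, 0.139, 0.955], [0.528, 0.808, -0.263], [-0.808, 0.573, 0.14]]
ft_force: [-0.5, 0.4, -0.1]
gripper_width: 0.0429
```

Run:
```python
from plan import *
show(); diff(*tool(-35,10))
im,D=bot.capture('wrist'); save('w4.png',im)
```

```text
t 3.35 p [0.5859 0.0838 0.0879] F [-0.5  0.4 -0.1] w 0.0429 q [-28.  25.  44. 113. -65.  60. 130.]
shift mm [-0.7 -0.3  0.5] | 0.9 rotvec [-0.0009 -0.0026  0.0008] deg 0.2
```

View pics/w4.png

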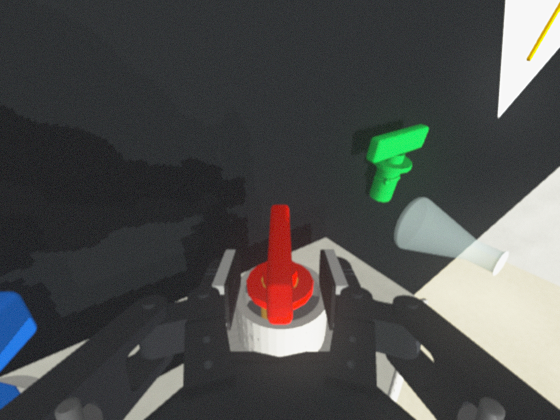

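The bar lies between the pads at (280,265), centred. I'll close on it.

Request:
carry_out([
  [[0, 0, 0], [0, 0, 0], 0],
  [[0, 0, 0], [0, 0, 0], 0],
  [[0, 0, 0], [0, 0, 0], 0],
  [[0, 0, 0], [0, 0, 0], 0],
  [[0, 0, 0], [0, 0, 0], 0],
], grip_force=60)

```text
t: 3.9
ee_pos: [0.5867, 0.0822, 0.0897]
tool_rot: [[0.267, 0.139, 0.954], [0.527, 0.807, -0.266], [-0.807, 0.574, 0.142]]
ft_force: [-3.8, -1.2, 5.7]
gripper_width: 0.0112
```

Run:
```python
from plan import *
show(); print(bot.state()['wrist_torque'].round(2)); diff(*tool(-35,10))
P0,M0=tool(-35,10)
for th in (-29,-20,0,35):
    P,M=tool(th,10); s=dict(ee_pos=P0,tool_rot=M0); diff(P,M,s)
im,D=bot.capture('scene'); save('s5.png',cv2.resize(im[130:310,180:400],None,fx=3.5,fy=3.3))
```

```text
t 3.9 p [0.5867 0.0822 0.0897] F [-3.8 -1.2  5.7] w 0.0112 q [-28.  25.  44. 113. -65.  60. 130.]
[-0.28  0.47  0.2 ]
shift mm [ 1.3 -0.1 -1. ] | 1.7 rotvec [-0.0013  0.0009  0.0003] deg 0.1
shift mm [ 0.   0.6 -0. ] | 0.6 rotvec [-0.0182 -0.     -0.1031] deg 6.0
shift mm [ 0.2  1.4 -0. ] | 1.4 rotvec [-0.0455 -0.     -0.2578] deg 15.0
shift mm [ 0.9  3.  -0.2] | 3.2 rotvec [-0.1061 -0.     -0.6016] deg 35.0
shift mm [ 3.4  5.  -0.6] | 6.1 rotvec [-0.2122 -0.     -1.2032] deg 70.0
```

View pics/s5.png

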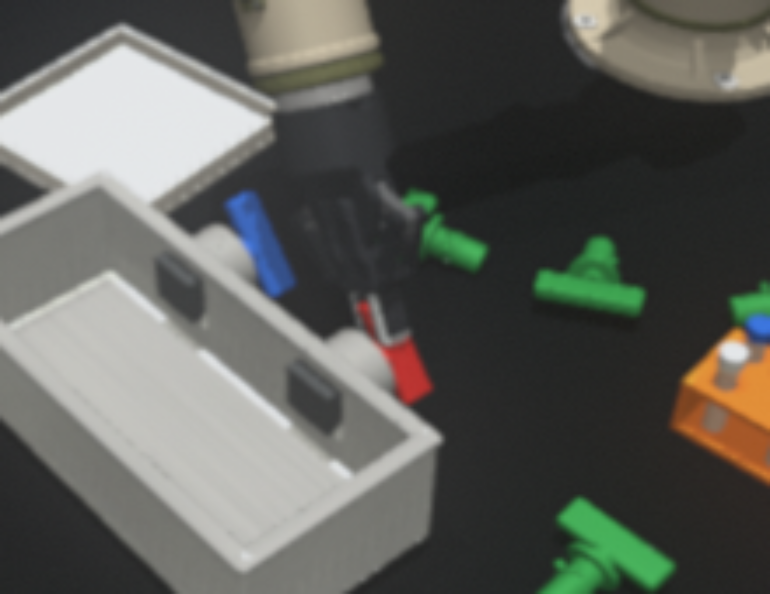

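Gripped, with a width of 11 mm, and the gripper is clear of blue. I'll turn in steps, watching the force along the axis.

Request:
carry_out([
  [[0, 0.5, 0], [-0.018, 0, -0.103], 0],
  [[0, 0.5, 0], [-0.018, 0, -0.103], 0],
  [[0, 0, 0], [0, 0, 0], 0],
])

```text
t: 4.25
ee_pos: [0.5881, 0.0851, 0.0911]
tool_rot: [[0.238, 0.152, 0.959], [0.347, 0.909, -0.23], [-0.907, 0.387, 0.163]]
ft_force: [0.5, -2.1, 0.3]
gripper_width: 0.0111
```

```bash
cat >> plan.py <<'E'
def axis(O=O):
    s=bot.state(); M0=s['tool_rot']; y=M0[:,1]; th=-np.degrees(np.arctan2(y[2],y@yb))
    P,M=tool(th,10,O); F=s['ft_force']; T=s['wrist_torque']
    d=(s['ee_pos']-P)*1e3; print('t',round(s['t'],2),'th',th.round(1),'off a,yb,z',(d@a).round(2),(d@yb).round(2),d[2].round(2),'F a,yb,z',(F@a).round(1),(F@yb).round(1),F[2].round(1),'T',T.round(2),'w',round(s['gripper_width'],4),'q7',s['joint_pos'].round(0))
    return th
E
python3 -c "
from plan import *
axis()"
```

```text
t 4.25 th -22.8 off a,yb,z 1.68 1.37 2.13 F a,yb,z 0.8 -2.0 0.3 T [-0.54  0.09 -0.11] w 0.0111 q7 [-40.  22.  49. 111. -51.  53. 116.]
```

Request:
carry_out([
  [[0, 0.5, 0], [-0.018, 0, -0.103], 0],
  [[0, 0.5, 0], [-0.018, 0, -0.103], 0],
  [[0, 0.5, 0], [-0.018, 0, -0.103], 0],
  [[0, 0, 0], [0, 0, 0], 0],
])

```text
t: 4.65
ee_pos: [0.5881, 0.0869, 0.0912]
tool_rot: [[0.186, 0.164, 0.969], [0.052, 0.983, -0.177], [-0.981, 0.084, 0.174]]
ft_force: [0.2, -1.1, 5.0]
gripper_width: 0.0116
```

```bash
python3 -c "
from plan import *
axis()
im,D=bot.capture('wrist'); save('w6.png',im)"
```

```text
t 4.65 th -4.8 off a,yb,z 1.34 1.45 1.84 F a,yb,z 0.4 -1.1 5.0 T [ 0.09 -0.1  -0.02] w 0.0116 q7 [-57.  26.  58. 107. -31.  51.  94.]
```

View pics/w6.png

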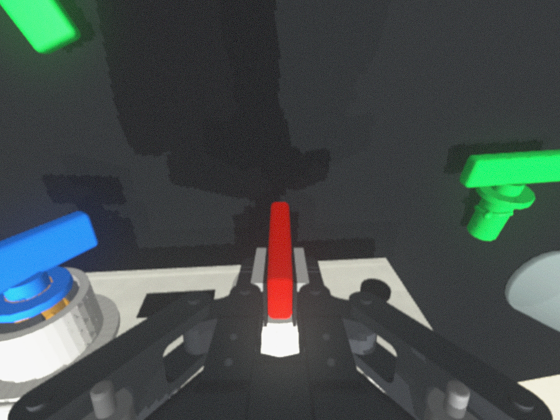

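The red bar at (280,260) has turned with the tool, and blue is untouched. I'll keep turning.

Request:
carry_out([
  [[0, 0.5, 0], [-0.018, 0, -0.103], 0],
  [[0, 0.5, 0], [-0.018, 0, -0.103], 0],
  [[0, 0.5, 0], [-0.018, 0, -0.103], 0],
  [[0, 0, 0], [0, 0, 0], 0],
])

```text
t: 5.1
ee_pos: [0.5885, 0.0887, 0.0906]
tool_rot: [[0.134, 0.16, 0.978], [-0.251, 0.96, -0.123], [-0.958, -0.229, 0.169]]
ft_force: [-2.4, 3.5, 12.1]
gripper_width: 0.0114
```

```bash
python3 -c "
from plan import *
axis()"
```

```text
t 5.1 th 13.3 off a,yb,z 1.47 1.74 1.38 F a,yb,z -3.0 3.1 12.1 T [0.64 0.03 0.07] w 0.0114 q7 [-67.  37.  63. 101. -20.  57.  81.]
```

Request:
carry_out([
  [[0, 0.5, 0], [-0.018, 0, -0.103], 0],
  [[0, 0.5, 0], [-0.018, 0, -0.103], 0],
  [[0, 0.5, 0], [-0.018, 0, -0.103], 0],
  [[0, 0, 0], [0, 0, 0], 0],
])

```text
t: 5.5
ee_pos: [0.5887, 0.0903, 0.0895]
tool_rot: [[0.087, 0.14, 0.986], [-0.533, 0.843, -0.073], [-0.841, -0.52, 0.148]]
ft_force: [-1.5, 6.2, 9.5]
gripper_width: 0.0109
```

```bash
python3 -c "
from plan import *
axis()"
```

```text
t 5.5 th 31.3 off a,yb,z 1.41 1.76 0.89 F a,yb,z -2.5 5.9 9.5 T [ 0.56  0.13 -0.02] w 0.0109 q7 [-72.  50.  65.  94. -12.  65.  73.]
```

Request:
carry_out([
  [[0, 0.5, 0], [-0.018, 0, -0.103], 0],
  [[0, 0, 0], [0, 0, 0], 0],
])

```text
t: 5.7
ee_pos: [0.5885, 0.0906, 0.0888]
tool_rot: [[0.072, 0.131, 0.989], [-0.616, 0.785, -0.059], [-0.784, -0.605, 0.137]]
ft_force: [-2.4, 7.4, 8.9]
gripper_width: 0.0108
```

```bash
python3 -c "
from plan import *
axis()
im,D=bot.capture('wrist'); save('w7.png',im)
im,D=bot.capture('top'); save('t7.png',cv2.resize(im[120:210,190:370],None,fx=4,fy=4))
M=bot.state()['tool_rot']; print((M.T@-a).round(3))"
```

```text
t 5.7 th 37.2 off a,yb,z 1.12 1.59 0.53 F a,yb,z -3.6 6.9 8.9 T [ 0.77  0.16 -0.05] w 0.0108 q7 [-72.  54.  65.  91. -10.  68.  72.]
[-0.174  0.002 -0.985]
```

View pics/w7.png

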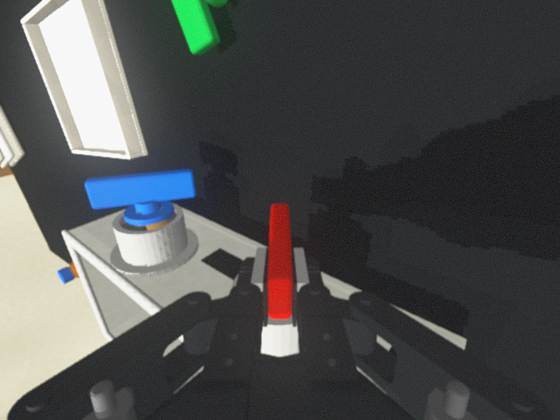

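View pics/t7.png

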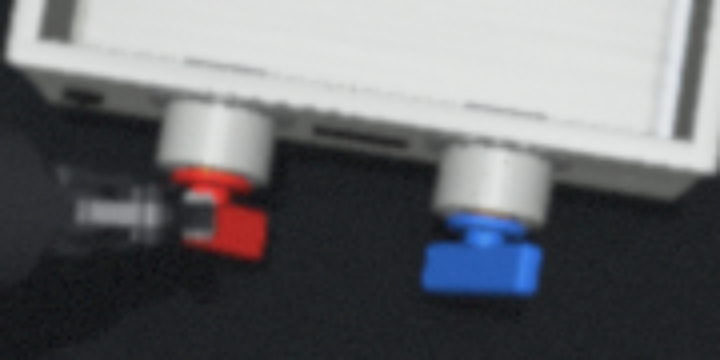

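The bar has turned 72° and now leans left of upright, with blue as before. I'll pull gently along −axis first.

Request:
carry_out([
  [[-0.9, 0, -4.9], [0, 0, 0], 0],
  [[-0.9, 0, -4.9], [0, 0, 0], 0],
  [[0, 0, 0], [0, 0, 0], 0],
])

```text
t: 6.1
ee_pos: [0.5779, 0.0913, 0.0891]
tool_rot: [[0.07, 0.134, 0.988], [-0.611, 0.789, -0.064], [-0.789, -0.599, 0.137]]
ft_force: [-2.3, 6.0, 8.0]
gripper_width: 0.0108
```

```bash
python3 -c "
from plan import *
axis()"
```

```text
t 6.1 th 36.8 off a,yb,z -9.44 0.47 0.76 F a,yb,z -3.3 5.5 8.0 T [0.65 0.07 0.03] w 0.0108 q7 [-74.  53.  66.  93. -10.  68.  71.]
```

Request:
carry_out([
  [[-1.7, 0, -9.8], [0, 0, 0], 0],
  [[-1.7, 0, -9.8], [0, 0, 0], 0],
  [[0, 0, 0], [0, 0, 0], 0],
])

```text
t: 6.4
ee_pos: [0.5565, 0.0944, 0.0887]
tool_rot: [[0.068, 0.134, 0.989], [-0.612, 0.789, -0.065], [-0.788, -0.6, 0.136]]
ft_force: [-5.6, 7.2, 6.8]
gripper_width: 0.0113
```

```bash
python3 -c "
from plan import *
axis()
im,D=bot.capture('top'); save('t8.png',cv2.resize(im[120:210,190:370],None,fx=4,fy=4))"
```

```text
t 6.4 th 36.9 off a,yb,z -31.1 -0.02 0.38 F a,yb,z -6.7 6.1 6.8 T [ 0.69  0.4  -0.28] w 0.0113 q7 [-77.  52.  67.  95. -10.  67.  70.]
```

View pics/t8.png

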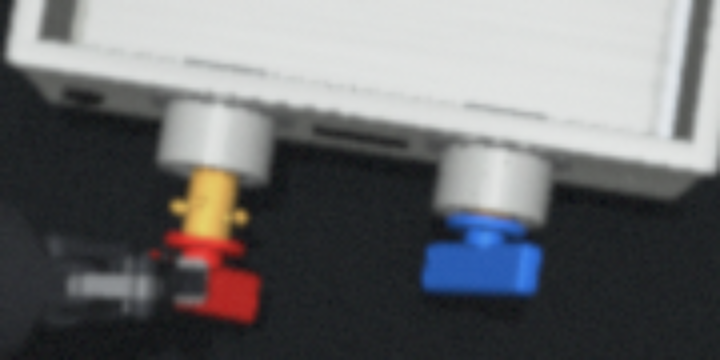

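The brass stem is coming out, with its lugs visible at (180,207) and (240,215). I'll pull the rest of the way.

Request:
carry_out([
  [[-1.7, 0, -9.8], [0, 0, 0], 0],
  [[-1.7, 0, -9.8], [0, 0, 0], 0],
  [[-1.7, 0, -9.8], [0, 0, 0], 0],
  [[0, 0, 0], [0, 0, 0], 0],
])

```text
t: 6.85
ee_pos: [0.5263, 0.0986, 0.0881]
tool_rot: [[0.067, 0.135, 0.989], [-0.613, 0.788, -0.066], [-0.788, -0.601, 0.135]]
ft_force: [-0.3, -0.3, -2.5]
gripper_width: 0.0112
```

```bash
python3 -c "
from plan import *
axis()
im,D=bot.capture('top'); save('t9.png',cv2.resize(im[120:225,180:380],None,fx=4,fy=4))"
```

```text
t 6.85 th 37.0 off a,yb,z -61.56 -0.98 -0.18 F a,yb,z -0.2 -0.4 -2.5 T [1.05 0.15 0.02] w 0.0112 q7 [-81.  51.  68.  99.  -9.  67.  69.]
```

View pics/t9.png

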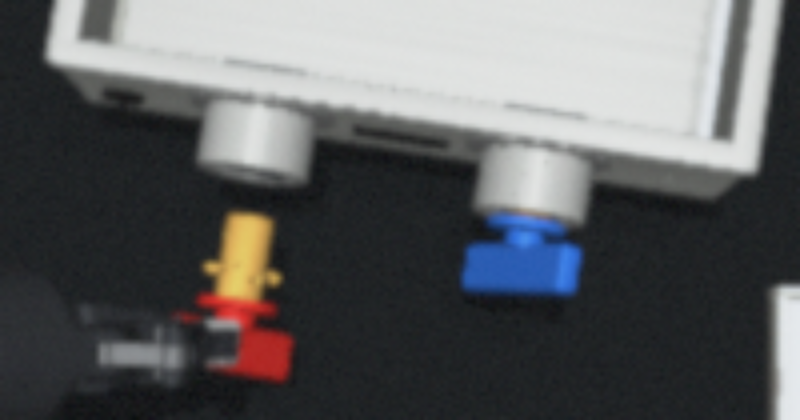

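The plug is out: the stem is clear at (250,215), and the force reading of 2.5 N is its weight. Next comes the carry to the tray.

Run:
```python
from plan import *
s=bot.state()
O1=np.array([.510,.099,.165]); O2=np.array([.435,-.285,.165])
P,M=tool(37,10,O1); diff(P,M)
s1=dict(ee_pos=P,tool_rot=M); P2,M2=tool(37,10,O2); diff(P2,M2,s1)
s2=dict(ee_pos=P2,tool_rot=M2); diff(*tool(55,10,O2),s2)
```

```text
shift mm [-66.7 -47.9  -4.5] | 82.2 rotvec [-0.0006 -0.0037 -0.0009] deg 0.2
shift mm [ 230.2 -312.4  -50. ] | 391.3 rotvec [0. 0. 0.] deg 0.0
shift mm [ 0.3  1.6 -0. ] | 1.7 rotvec [-0.0546  0.     -0.3094] deg 18.0
```

Request:
carry_out([
  [[-16, -12, -1], [0, 0, 0], 0],
  [[-17, -12, -1], [0, 0, 0], 0],
  [[-17, -12, -1], [0, 0, 0], 0],
  [[-17, -12, -1], [0, 0, 0], 0],
  [[0, 0, 0], [0, 0, 0], 0],
])

```text
t: 7.4
ee_pos: [0.5146, 0.1016, 0.1737]
tool_rot: [[0.072, 0.139, 0.988], [-0.611, 0.789, -0.067], [-0.788, -0.599, 0.142]]
ft_force: [0.8, -0.4, -2.5]
gripper_width: 0.011
```

Request:
carry_out([
  [[19, -26, -4], [0, 0, 0], 0],
  [[19, -26, -4], [0, 0, 0], 0],
  [[19, -26, -4], [0, 0, 0], 0],
  [[19, -26, -4], [0, 0, 0], 0],
  [[19, -26, -4], [0, 0, 0], 0],
])

```text
t: 7.9
ee_pos: [0.4818, -0.0591, 0.1705]
tool_rot: [[0.068, 0.137, 0.988], [-0.612, 0.788, -0.067], [-0.788, -0.601, 0.137]]
ft_force: [-0.3, -1.0, -2.0]
gripper_width: 0.0113
```

Run:
```python
from plan import *
show(); O2=np.array([.435,-.285,.165]); diff(*tool(37,10,O2))
im,D=bot.capture('scene'); save('s10.png',im)
```

```text
t 7.9 p [ 0.4818 -0.0591  0.1705] F [-0.3 -1.  -2. ] w 0.0113 q [-85.  36.  83. 112.   2.  61.  78.]
shift mm [ 134.5 -181.1  -29.8] | 227.5 rotvec [-0.0022 -0.0033 -0.0012] deg 0.2
```

View pics/s10.png

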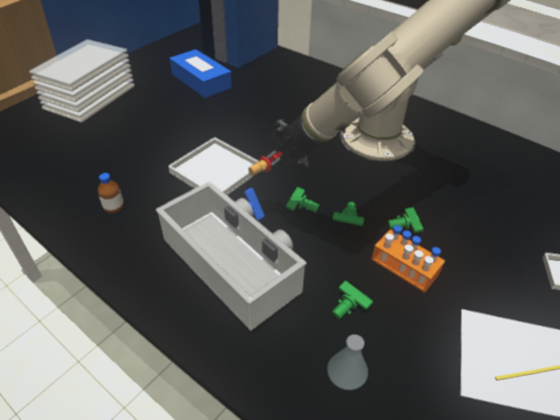

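The plug is held at (262,163), off the tray's left edge. Joint 3 is near its range, so I'll yaw the tool anticlockwise so it points outward.

Request:
carry_out([
  [[10, -14, -2], [-0.096, -0.073, 0.017], 0],
  [[10, -14, -2], [-0.096, -0.073, 0.017], 0],
  [[10, -14, -2], [-0.096, -0.073, 0.017], 0],
])

```text
t: 8.25
ee_pos: [0.4758, -0.1025, 0.1709]
tool_rot: [[0.229, -0.1, 0.968], [-0.572, 0.791, 0.217], [-0.788, -0.604, 0.123]]
ft_force: [-2.0, -0.7, -0.1]
gripper_width: 0.0114
```

Run:
```python
from plan import *
show()
```

```text
t 8.25 p [ 0.4758 -0.1025  0.1709] F [-2.  -0.7 -0.1] w 0.0114 q [-100.   12.   89.  123.   32.   54.   71.]
```

Joint 3 got worse: the tool leaning left puts the wrist too close to the base. I'll roll back about the stem axis so the tool leans right, as it did at the grasp where the joints were comfortable, and undo the yaw.

Request:
carry_out([
  [[0, 0, 0], [0.096, 0.073, -0.017], 0],
  [[0, 0, 0], [0.096, 0.073, -0.017], 0],
  [[0, 0, 0], [0.096, 0.073, -0.017], 0],
  [[0, 0, 0], [0.024, 0, 0.138], 0],
  [[0, 0, 0], [0.024, 0, 0.138], 0],
])

```text
t: 8.75
ee_pos: [0.4787, -0.1012, 0.1739]
tool_rot: [[0.082, 0.204, 0.976], [-0.393, 0.906, -0.156], [-0.916, -0.371, 0.154]]
ft_force: [-0.4, -1.5, 0.3]
gripper_width: 0.0111
```

Request:
carry_out([
  [[0, 0, 0], [0.024, 0, 0.138], 0],
  [[0, 0, 0], [0.024, 0, 0.138], 0],
  [[0, 0, 0], [0.024, 0, 0.138], 0],
  [[0, 0, 0], [0.024, 0, 0.138], 0],
  [[0, 0, 0], [0.024, 0, 0.138], 0],
])

```text
t: 9.25
ee_pos: [0.4777, -0.1016, 0.1737]
tool_rot: [[0.228, 0.215, 0.95], [0.252, 0.929, -0.271], [-0.94, 0.301, 0.158]]
ft_force: [-0.8, 0.2, -3.2]
gripper_width: 0.0108
```

Run:
```python
from plan import *
show(); axis(); O2=np.array([.435,-.285,.165]); diff(*tool(-10,10,O2))
```

```text
t 9.25 p [ 0.4777 -0.1016  0.1737] F [-0.8  0.2 -3.2] w 0.0108 q [-70. -14.  86. 115.  -4.  58.  94.]
t 9.25 th -17.5 off a,yb,z -75.74 -201.75 84.53 F a,yb,z -0.8 0.0 -3.2 T [-0.35  0.57  0.04] w 0.0108 q7 [-70. -14.  86. 115.  -4.  58.  94.]
shift mm [ -52.7 -181.4    9.9] | 189.2 rotvec [-0.0775  0.0058 -0.1197] deg 8.2
```

Request:
carry_out([
  [[0, -25, 5], [0, 0, 0], 0],
  [[0, -25, 5], [0, 0, 0], 0],
])

```text
t: 9.45
ee_pos: [0.4648, -0.1417, 0.1672]
tool_rot: [[0.234, 0.211, 0.949], [0.241, 0.933, -0.267], [-0.942, 0.291, 0.168]]
ft_force: [-0.6, -1.2, -2.5]
gripper_width: 0.011
```

Run:
```python
from plan import *
show()
```

```text
t 9.45 p [ 0.4648 -0.1417  0.1672] F [-0.6 -1.2 -2.5] w 0.011 q [-69. -15.  89. 115.  -4.  58.  99.]
```

Run:
```python
from plan import *
s=bot.state(); print(s['joint_pos'].round(2),s['qvel'].round(1)); print(bot.state()['tool_rot'].round(3), [x for x in dir(bot) if x[0]!='_'])
```

```text
[-68.53 -14.51  89.08 114.53  -4.17  58.01  99.25] [28.3 -0.3  2.5  3.  -0.9  1.5 25.9]
[[ 0.234  0.211  0.949]
 [ 0.241  0.933 -0.267]
 [-0.942  0.291  0.168]] ['PlanningError', 'camera_params', 'capture', 'sign_off', 'state']
```

Request:
carry_out([
  [[-9, -33, 7], [0.066, -0.02, -0.012], 0],
  [[-9, -33, 7], [0.066, -0.02, -0.012], 0],
  [[0, 0, 0], [0, 0, 0], 0],
])

```text
t: 9.75
ee_pos: [0.4472, -0.2095, 0.1728]
tool_rot: [[0.273, 0.35, 0.896], [0.194, 0.892, -0.408], [-0.942, 0.285, 0.176]]
ft_force: [0.6, 0.0, -2.6]
gripper_width: 0.0111
```

Run:
```python
from plan import *
show();s=bot.state(); print(s['joint_pos'].round(2),s['qvel'].round(1),s['tool_rot'].round(3))
```

```text
t 9.75 p [ 0.4472 -0.2095  0.1728] F [ 0.6  0.  -2.6] w 0.0111 q [-61. -15.  89. 114.  -4.  58.  98.]
[-61.13 -14.55  89.26 113.68  -3.64  57.97  97.95] [-2.8  0.2  0.   1.1 -1.7  0.3  0.6] [[ 0.273  0.35   0.896]
 [ 0.194  0.892 -0.408]
 [-0.942  0.285  0.176]]
```

Request:
carry_out([
  [[2.5, -1, 15], [0, 0, 0], 0],
  [[2.5, -1, 15], [0, 0, 0], 0],
  [[2.5, -1, 15], [0, 0, 0], 0],
  [[0, 0, 0], [0, 0, 0], 0],
])

```text
t: 10.15
ee_pos: [0.4679, -0.2073, 0.1874]
tool_rot: [[0.29, 0.346, 0.892], [0.177, 0.897, -0.405], [-0.94, 0.276, 0.199]]
ft_force: [-0.6, 0.1, -1.5]
gripper_width: 0.0111
```

Run:
```python
from plan import *
show();s=bot.state(); print(s['joint_pos'].round(2),s['qvel'].round(1),s['tool_rot'].round(3))
```

```text
t 10.15 p [ 0.4679 -0.2073  0.1874] F [-0.6  0.1 -1.5] w 0.0111 q [-63. -14.  89. 112.  -3.  58.  96.]
[-63.32 -14.49  89.19 111.77  -2.81  57.85  95.72] [ 0.5  0.   0.4  1.2 -0.2  0.4  1. ] [[ 0.29   0.346  0.892]
 [ 0.177  0.897 -0.405]
 [-0.94   0.276  0.199]]
```

Joints 2 and 3 are saturating. I'll try rolling further right and yawing clockwise, which earlier moved joint 3 down.

Request:
carry_out([
  [[0, 0, 0], [0.022, 0, 0.12], 0],
  [[0, 0, 0], [0.022, 0, 0.12], 0],
  [[0, 0, 0], [0, 0, 0], 0],
])

```text
t: 10.45
ee_pos: [0.4456, -0.1892, 0.1999]
tool_rot: [[0.384, 0.313, 0.869], [0.364, 0.813, -0.454], [-0.849, 0.49, 0.199]]
ft_force: [-0.3, -0.6, -2.7]
gripper_width: 0.0114
```

```bash
cat >> plan.py <<'E'
def js():
    s=bot.state(); print('t',round(s['t'],2),s['ee_pos'].round(4),s['joint_pos'].round(2),'w',round(s['gripper_width'],4),'F',s['ft_force'].round(1)); M=s['tool_rot']; print(M.round(3)); st=M@np.array([np.sin(np.radians(10)),0,np.cos(np.radians(10))]); u=M@np.array([-np.cos(np.radians(10)),0,np.sin(np.radians(10))]); print('stem',st.round(3),'barup',u.round(3))
    import json; open('log.txt','a').write(json.dumps([s['joint_pos'].tolist(),s['ee_pos'].tolist(),M.tolist()])+'\n')
E
python3 -c "
from plan import *
js()"
```

```text
t 10.45 [ 0.4456 -0.1892  0.1999] [-53.49 -14.53  89.24 114.6  -19.35  61.06 110.72] w 0.0114 F [-0.3 -0.6 -2.7]
[[ 0.384  0.313  0.869]
 [ 0.364  0.813 -0.454]
 [-0.849  0.49   0.199]]
stem [ 0.922 -0.384  0.048] barup [-0.228 -0.437  0.87 ]
```

I'm working blind on the arm's posture, so I'll fit a simple kinematic model to the logged joint and pose pairs to see which way out is feasible.

```bash
cat > kin.py <<'E'
import numpy as np, json
from scipy.spatial.transform import Rotation as R
from scipy.optimize import least_squares
def Tm(r,t=(0,0,0)):
    T=np.eye(4); T[:3,:3]=r; T[:3,3]=t; return T
def Rx(ax,d): return R.from_euler(ax,d,degrees=True).as_matrix()
def fk(q,g,s):
    h,a0,b0,L1,a3,b3,L2,a4,b4,a5,b5,L3,a6,b6,c=g
    T=Tm(Rx('z',s[0]*q[0]),(0,0,0))@Tm(Rx('y',q[1]),(0,0,0)) if 0 else Tm(Rx('z',s[0]*q[0]))@Tm(Rx('y',q[1]),(a0,b0,h))
    T=T@Tm(Rx('z',s[1]*q[2]))@Tm(Rx('y',q[3]),(a3,b3,L1))@Tm(Rx('z',s[2]*q[4]),(a4,b4,L2))
    T=T@Tm(Rx('y',q[5]),(a5,b5,0))@Tm(Rx('z',s[3]*q[6]),(a6,b6,L3))
    B=np.array([[0,0,1],[0,1,0],[-1,0,0]],float).T  # tool x -> +z
    return T@Tm(Rx('z',c)@np.array([[0,0,1],[0,1,0],[1,0,0.]])@np.diag([1,1,-1]))
D=[([-76.77070001,22.01205637,0.93897163,78.55511241,-0.35942758,79.53854769,-2.66340967],[0.18083991,0.59778945,0.23036272],[[-4.63305305e-04,2.89518267e-01,9.57172376e-01],[-1.73427253e-03,9.57170807e-01,-2.89518632e-01],[-9.99998389e-01,-1.79413328e-03,5.86412654e-05]],1),
([-36,-10,39,122,-33,55,97],[.4651,.1152,.2249],[[0.272,0.14,0.952],[0.531,0.803,-0.269],[-0.802,0.579,0.144]],.15),
([-28,16,51,110,-53,68,123],[.5578,.025,.1734],[[0.256,0.143,0.956],[0.52,0.813,-0.261],[-0.815,0.564,0.134]],.15),
([-28,25,44,113,-65,60,130],[.5867,.0822,.0897],[[0.267,0.139,0.954],[0.527,0.807,-0.266],[-0.807,0.574,0.142]],.15),
([-57,26,58,107,-31,51,94],[.5881,.0869,.0912],[[0.186,0.164,0.969],[0.052,0.983,-0.177],[-0.981,0.084,0.174]],.15),
([-72,54,65,91,-10,68,72],[.5885,.0906,.0888],[[0.072,0.131,0.989],[-0.616,0.785,-0.059],[-0.784,-0.605,0.137]],.15),
([-68.53,-14.51,89.08,114.53,-4.17,58.01,99.25],[.4648,-.1417,.1672],[[0.234,0.211,0.949],[0.241,0.933,-0.267],[-0.942,0.291,0.168]],1),
([-61.13,-14.55,89.26,113.68,-3.64,57.97,97.95],[.4472,-.2095,.1728],[[0.273,0.35,0.896],[0.194,0.892,-0.408],[-0.942,0.285,0.176]],1),
([-63.32,-14.49,89.19,111.77,-2.81,57.85,95.72],[.4679,-.2073,.1874],[[0.29,0.346,0.892],[0.177,0.897,-0.405],[-0.94,0.276,0.199]],1),
([-53.49,-14.53,89.24,114.6,-19.35,61.06,110.72],[.4456,-.1892,.1999],[[0.384,0.313,0.869],[0.364,0.813,-0.454],[-0.849,0.49,0.199]],1)]
def res(g,s):
    o=[]
    for q,p,M,w in D:
        T=fk(q,g,s); M=np.array(M)
        o+=list(w*(T[:3,3]-p)*1000)+list(w*(T[:3,:3]-M).ravel()*300)
    return np.array(o)
if __name__=='__main__':
    import itertools
    best=[]
    for s in itertools.product([-1,1],repeat=4):
      for c in (0,90,180,270):
        g0=[.35,0,0,.4,0,0,.4,0,0,0,0,.3,0,0,c]
        r=least_squares(res,g0,args=(s,),loss='soft_l1'); best.append((r.cost,s,r.x))
    best.sort(key=lambda b:b[0])
    for b in best[:3]: print(b[0],b[1],b[2].round(3))
    b=best[0]; print(res(b[2],b[1]).reshape(-1,12)[:,:3].round(1)); np.savez('kin.npz',g=b[2],s=b[1])
E
python3 kin.py
```

```text
1.5406506871859176 (-1, -1, -1, -1) [ 2.5100e-01  2.0000e-03 -1.7000e-02  4.5400e-01 -3.0000e-03  3.2900e+00
  4.5600e-01 -5.0000e-03 -3.3070e+00 -1.0000e-03 -1.3640e+00  3.6500e-01
 -6.0000e-03  1.3660e+00  9.0003e+01]
1.5406506871859862 (-1, -1, -1, -1) [ 2.5100e-01  2.0000e-03 -1.7000e-02  4.5400e-01 -3.0000e-03  7.2820e+00
  4.5600e-01 -5.0000e-03 -7.2990e+00 -1.0000e-03  3.3651e+01  3.6500e-01
 -6.0000e-03 -3.3649e+01  9.0003e+01]
1.5406506871859864 (-1, -1, -1, -1) [ 2.5100e-01  2.0000e-03 -1.7000e-02  4.5400e-01 -3.0000e-03 -5.0000e-02
  4.5600e-01 -5.0000e-03  3.3000e-02 -1.0000e-03  7.4000e-02  3.6500e-01
 -6.0000e-03 -7.2000e-02  9.0003e+01]
[[ 0.  -0.  -0. ]
 [ 0.   0.1 -0.5]
 [ 0.2 -0.1  0.2]
 [ 0.1  0.4 -0.4]
 [ 0.2 -0.3  0.2]
 [ 0.1 -0.2 -0.2]
 [ 0.  -0.  -0.1]
 [-0.   0.1 -0. ]
 [-0.1  0.1  0.1]
 [-0.  -0.1  0.1]]
```

The model fits to 0.5 mm. Next I'll check whether plain differential IK reproduces the arm's posture history, so I can predict moves.

```bash
cat > sim.py <<'E'
from kin import *
k=np.load('kin.npz'); g=k['g']; s=tuple(k['s'])
LO=np.array([-169.22,-14.56,-87.37,10.42,-82.24,.94,-172.7]);HI=np.array([169.22,117.87,89.26,133.3,262.24,117.77,172.7])
def J(q):
    T0=fk(q,g,s); o=[]
    for i in range(7):
        d=np.zeros(7); d[i]=.01; T=fk(q+d,g,s)
        o.append(np.r_[(T[:3,3]-T0[:3,3])/np.radians(.01),R.from_matrix(T[:3,:3]@T0[:3,:3].T).as_rotvec()/np.radians(.01)])
    return T0,np.array(o).T
def solve(q,T,gain=0.,lw=1.,n=15,w=None,post=None):
    """DLS IK from q to T; gain = nullspace centering"""
    q=q.copy()
    for _ in range(n):
        T0,j=J(q); e=np.r_[T[:3,3]-T0[:3,3],R.from_matrix(T[:3,:3]@T0[:3,:3].T).as_rotvec()]
        S=np.diag([1]*3+[lw]*3); W=np.ones(7)
        fr=np.ones(7,bool)
        for _ in range(3):
            jj=j*fr; dq=jj.T@np.linalg.solve(jj@jj.T+1e-6*np.eye(6),e)
            if post is not None:
                N=np.eye(7)-np.linalg.pinv(jj)@jj; dq=dq+N@(np.radians(post-q)*gain*fr)
            qq=q+np.degrees(dq); bad=((qq<LO)|(qq>HI))&fr
            if not bad.any(): break
            fr&=~bad
        q=np.clip(q+np.degrees(dq*fr),LO,HI)
    T0=fk(q,g,s); return q,np.linalg.norm(T0[:3,3]-T[:3,3])*1e3,T0
def apply(T,row):
    T=T.copy(); d,w=np.array(row[0])/1e3,np.array(row[1])
    T[:3,3]+=T[:3,:3]@d; T[:3,:3]=T[:3,:3]@R.from_rotvec(w).as_matrix(); return T
def run(q,rows,T=None,**kw):
    T=fk(q,g,s) if T is None else T
    for r in rows:
        T=apply(T,r); q,e,T0=solve(q,T,**kw)
        if e>1: T=T0
    return q,T
E
cat > t1.py <<'E'
from sim import *
q0=np.array(D[0][0]); z=[0,0,0]
A=[([0,-31,37],z)]*10+[([0,-25,15],[-.013,-.026,.124])]*2+[([0,-20,10],[-.013,-.026,.124])]+[(z,[-.013,-.026,.124])]*2
B=[([4,-22,26],z)]*3+[([3,-20,27],[-.004,.005,-.006])]
C=[([107,1.8,1.6],z)]
t=([0,.5,0],[-.018,0,-.103]); 
for nm,kw in [('min',{}),('c0.02',dict(gain=.02,n=5,post=q0)),('mid',dict(gain=.02,n=5,post=(LO+HI)/2))]:
    q,T=run(q0,A,**kw); print(nm,q.round(0),'vs -36 -10 39 122 -33 55 97')
    q,T=run(q,B,T,**kw); print(nm,q.round(0),'vs -28 16 51 110 -53 68 123')
    q,T=run(q,[([x/6 for x in C[0][0]],z)]*6,T,**kw); print(nm,q.round(0),'vs -28 25 44 113 -65 60 130')
    q,T=run(q,[t]*12,T,**kw); print(nm,q.round(0),'vs -72 54 65 91 -10 68 72')
E
python3 t1.py
```

```text
min [-36. -10.  39. 122. -33.  55.  97.] vs -36 -10 39 122 -33 55 97
min [-28.  15.  51. 111. -53.  67. 123.] vs -28 16 51 110 -53 68 123
min [-29.  24.  45. 113. -64.  60. 130.] vs -28 25 44 113 -65 60 130
min [-72.  54.  66.  91. -10.  68.  72.] vs -72 54 65 91 -10 68 72
c0.02 [-43. -12.  45. 122. -30.  54.  95.] vs -36 -10 39 122 -33 55 97
c0.02 [-30.  15.  53. 111. -53.  68. 124.] vs -28 16 51 110 -53 68 123
c0.02 [-20.  21.  33. 113. -60.  56. 127.] vs -28 25 44 113 -65 60 130
c0.02 [-52.  37.  29.  90.  20.  71.  49.] vs -72 54 65 91 -10 68 72
mid [ -6.  -7.  11. 121. -39.  58. 102.] vs -36 -10 39 122 -33 55 97
mid [  5.  11.  11. 110. -44.  61. 116.] vs -28 16 51 110 -53 68 123
mid [ 17.  19. -10. 111. -44.  46. 116.] vs -28 25 44 113 -65 60 130
mid [-19.  36. -18.  88.  43.  83.  32.] vs -72 54 65 91 -10 68 72
```

Pure minimum-norm IK reproduces every posture, so I can search for waypoint paths that bring the arm to a set-down pose with joint margin.

```bash
cat > search.py <<'E'
from sim import *
import sys, multiprocessing as mp
from scipy.spatial.transform import Slerp
TRAY=np.array([.458,-.291])
def pose(O,yaw,th,phi=10,gu=24,ga=-2):
    Y,t,f=np.radians([yaw,th,phi]); a=np.array([np.cos(Y),np.sin(Y),0]); yb=np.array([-a[1],a[0],0])
    u=np.cos(t)*np.array([0,0,1])+np.sin(t)*yb; y=np.cross(u,a); x=-u*np.cos(f)+a*np.sin(f)
    return Tm(np.c_[x,y,np.cross(x,y)],np.array(O)+gu/1e3*u+ga/1e3*a+.019*x)
def segs(T0,T1,step=.03,ang=8):
    d=np.linalg.norm(T1[:3,3]-T0[:3,3]); r=R.from_matrix(T0[:3,:3].T@T1[:3,:3]).as_rotvec()
    n=max(1,int(np.ceil(max(d/step,np.degrees(np.linalg.norm(r))/ang))))
    return [Tm(T0[:3,:3]@R.from_rotvec(r*i/n).as_matrix(),T0[:3,3]+(T1[:3,3]-T0[:3,3])*i/n) for i in range(1,n+1)]
def follow(q,Ts):
    """per waypoint list; returns q trace, worst margin, worst err"""
    T=fk(q,g,s); tr=[]; mm=99; me=0
    for W in Ts:
        for S in segs(T,W):
            q,e,T0=solve(q,S,n=3); m=min((q-LO).min(),(HI-q).min()); me=max(me,e); tr.append((q,m,e))
            if e>15: return tr,-9,me,len(tr)
        T=W
    return tr,tr[-1][1],me,len(tr)
def goal(yaw,th,h):
    Y=np.radians(yaw); zz=.005+.040*np.cos(np.radians(th))+.006*abs(np.sin(np.radians(th)))
    return pose([TRAY[0]-.022*np.cos(Y),TRAY[1]-.022*np.sin(Y),zz+h],yaw,th)
Q=np.array([-53.49,-14.53,89.24,114.6,-19.35,61.06,110.72])
def one(seed):
    r=np.random.default_rng(seed); W=[]; par=[]
    for _ in range(r.integers(1,4)):
        rad=r.uniform(.45,.72); az=np.radians(r.uniform(-60,30)); yaw=r.uniform(-100,60); th=r.uniform(-55,55); z=r.uniform(.27,.45)
        par.append([rad*np.cos(az),rad*np.sin(az),z,yaw,th]); W.append(pose(par[-1][:3],yaw,th))
    th=r.choice([-52,52]); yaw=r.uniform(-110,70); W+= [goal(yaw,th,.08),goal(yaw,th,0)]
    try: tr,m,me,n=follow(Q,W)
    except Exception as ex: return (-99,)
    ms=np.array([x[1] for x in tr[6:]]); 
    sc=m if m<0 else min(m,10)+min(ms.min(),5)-n*.05-max(0,me-1)
    return (sc,m,ms.min() if len(ms) else 0,me,n,np.round(par,3).tolist(),round(yaw),int(th),tr[-1][0].round(0).tolist())
if __name__=='__main__':
    import time; t=time.time()
    with mp.Pool() as p: out=p.map(one,range(int(sys.argv[1])),chunksize=4)
    out.sort(key=lambda o:-o[0]); print(time.time()-t)
    for o in out[:10]: print(o)
E
nproc; OMP_NUM_THREADS=1 timeout 560 python3 search.py 400
```

```text
4
44.46882104873657
(13.9, np.float64(20.457540159308024), np.float64(15.297000889400849), np.float64(0.000292860467725415), 22, [[0.572, -0.164, 0.364, -5.284, 20.248]], -83, 52, [-17.0, 68.0, 55.0, 72.0, -11.0, 97.0, 46.0])
(13.85, np.float64(16.52167107416838), np.float64(8.611166166675986), np.float64(0.01307856046462708), 23, [[0.541, -0.262, 0.42, -59.714, 27.861]], -24, 52, [-49.0, 49.0, 58.0, 117.0, 17.0, 44.0, 59.0])
(13.8, np.float64(19.003026412669087), np.float64(13.27580090512501), np.float64(0.10928868386600797), 24, [[0.483, -0.181, 0.372, -93.68, 10.564]], -85, 52, [-8.0, 61.0, 36.0, 70.0, 1.0, 99.0, 34.0])
(13.7, np.float64(13.429951058623232), np.float64(8.258661092105527), np.float64(0.0015803829148791752), 26, [[0.66, -0.035, 0.321, -11.982, 30.292]], -92, 52, [-12.0, 70.0, 56.0, 66.0, -16.0, 104.0, 42.0])
(13.55, np.float64(23.642206021118483), np.float64(10.120126246613196), np.float64(0.00019498471614553124), 29, [[0.414, -0.466, 0.424, -81.807, 16.868]], -74, 52, [-26.0, 72.0, 66.0, 79.0, -17.0, 91.0, 57.0])
(13.5, np.float64(15.074037766308805), np.float64(9.
[... 335 characters left out ...]
41.0, 59.0, 37.0])
(13.4, np.float64(18.939198793872734), np.float64(7.415828666222493), np.float64(0.005621269452893521), 32, [[0.57, 0.101, 0.389, -6.981, 10.697]], -85, 52, [-11.0, 63.0, 43.0, 70.0, -4.0, 99.0, 38.0])
(np.float64(13.347420639177564), np.float64(40.18990283242199), np.float64(4.547420639177563), np.float64(2.5481872349528787e-05), 24, [[0.62, -0.112, 0.365, -66.754, -35.446]], -56, 52, [-22.0, 51.0, 36.0, 91.0, 16.0, 78.0, 42.0])
(13.0, np.float64(11.026079150986746), np.float64(11.026079150986746), np.float64(0.0007055503753436543), 40, [[0.671, 0.088, 0.305, -46.938, 10.918], [0.475, -0.124, 0.447, -13.178, 54.935]], -16, 52, [-45.0, 40.0, 49.0, 122.0, 36.0, 42.0, 46.0])
```

Good: with a higher, more extended waypoint, a set-down pose at yaw near −95° and bar lean 52° keeps good joint margins. I'll compute the rows.

```bash
cat > rows.py <<'E'
from search import *
from workcell import bot
def rows(q,W,step,ang):
    T=fk(q,g,s); 
    for S in segs(T,W,step,ang):
        d=(T[:3,:3].T@(S[:3,3]-T[:3,3])*1e3); w=R.from_matrix(T[:3,:3].T@S[:3,:3]).as_rotvec(); q2,e,_=solve(q,S,n=4)
        print(d.round(0),w.round(3),'dq',np.abs(q2-q).max().round(1),'err',e.round(1),'marg',min((q2-LO).min(),(HI-q2).min()).round(1),q2.round(0)); q=q2; T=S
    return q
E
python3 - <<'E'
from rows import *
q=bot.state()['joint_pos']
W=pose([.483,-.181,.372],-94,10.6)
for i in (0,1):
    W1=pose([.483,-.181,.34],-60,0) if i else W
    print('opt',i); qq=rows(q,W1,.04,7)
    qq=rows(qq,goal(-98,52,.08),.04,7)
E
```

```text
opt 0
[-11.   9.   5.] [ 0.094 -0.014 -0.07 ] dq 13.1 err 0.0 marg 5.8 [-41.  -9.  76. 114. -22.  62. 105.]
[-12.   8.   5.] [ 0.094 -0.014 -0.07 ] dq 13.2 err 0.0 marg 5.6 [-31.  -9.  63. 113. -17.  62.  92.]
[-12.   8.   4.] [ 0.094 -0.014 -0.07 ] dq 12.6 err 0.0 marg 5.0 [-29. -10.  56. 111. -11.  63.  80.]
[-13.   7.   4.] [ 0.094 -0.014 -0.07 ] dq 11.2 err 0.0 marg 5.5 [-27.  -9.  51. 108.  -7.  65.  69.]
[-13.   7.   3.] [ 0.094 -0.014 -0.07 ] dq 9.9 err 0.0 marg 6.9 [-26.  -8.  48. 105.  -3.  69.  59.]
[-14.   6.   3.] [ 0.094 -0.014 -0.07 ] dq 8.7 err 0.0 marg 8.9 [-26.  -6.  45. 102.  -0.  72.  50.]
[-14.   6.   2.] [ 0.094 -0.014 -0.07 ] dq 7.6 err 0.0 marg 11.5 [-26.  -3.  44.  98.   1.  76.  42.]
[-14.   5.   2.] [ 0.094 -0.014 -0.07 ] dq 6.5 err 0.0 marg 14.6 [-26.   0.  43.  94.   3.  81.  36.]
[-14.   4.   2.] [ 0.094 -0.014 -0.07 ] dq 5.6 err 0.0 marg 18.2 [-27.   4.  43.  89.   3.  86.  30.]
[-15.   3.   2.] [ 0.094 -0.014 -0.07 ] dq 5.1 err 0.0 marg 22.3 [-26.   8.  44.  84.   3.  91.  25.]
[-15.   2.   2.] [ 0.094 -0.014 -0.07 ] dq 5.3 err 0.0 marg 21.5 [-26.  12. 
[... 1824 characters left out ...]
89.  41.]
[24.  1.  5.] [ 0.046  0.03  -0.097] dq 6.2 err 0.0 marg 25.7 [-20.  24.  43.  83.   1.  92.  40.]
[23.  4.  6.] [ 0.046  0.03  -0.097] dq 6.2 err 0.0 marg 22.9 [-17.  30.  43.  80.  -0.  95.  39.]
[23.  6.  6.] [ 0.046  0.03  -0.097] dq 6.1 err 0.0 marg 19.9 [-15.  36.  43.  77.  -1.  98.  38.]
[22.  9.  7.] [ 0.046  0.03  -0.097] dq 6.1 err 0.0 marg 16.6 [-12.  42.  43.  74.  -2. 101.  37.]
[21. 11.  7.] [ 0.046  0.03  -0.097] dq 6.1 err 0.0 marg 13.0 [ -9.  48.  43.  70.  -3. 105.  36.]
[19. 14.  7.] [ 0.046  0.03  -0.097] dq 6.1 err 0.0 marg 9.1 [ -7.  54.  42.  65.  -4. 109.  34.]
[18. 16.  7.] [ 0.046  0.03  -0.097] dq 6.2 err 0.0 marg 4.9 [ -4.  61.  42.  61.  -5. 113.  33.]
```

Request:
carry_out([
  [[-7, 6, 4], [0.04, -0.008, -0.044], 0],
  [[-8, 6, 4], [0.04, -0.008, -0.044], 0],
  [[-8, 6, 4], [0.04, -0.008, -0.044], 0],
  [[-8, 6, 4], [0.04, -0.008, -0.044], 0],
  [[0, 0, 0], [0, 0, 0], 0],
])

```text
t: 10.95
ee_pos: [0.4599, -0.1861, 0.2422]
tool_rot: [[0.337, 0.507, 0.793], [0.2, 0.784, -0.587], [-0.92, 0.357, 0.163]]
ft_force: [-0.8, 0.8, -2.2]
gripper_width: 0.0108
```

Run:
```python
from plan import js
js()
from rows import *
q=bot.state()['joint_pos']
rows(rows(q,pose([.483,-.181,.34],-60,0),.04,7),goal(-82,52,.08),.04,7)
```

```text
t 10.95 [ 0.4599 -0.1861  0.2422] [-32.13  -9.83  60.19 110.94 -12.65  62.46  88.59] w 0.0108 F [-0.8  0.8 -2.2]
[[ 0.337  0.507  0.793]
 [ 0.2    0.784 -0.587]
 [-0.92   0.357  0.163]]
stem [ 0.84  -0.543  0.001] barup [-0.195 -0.299  0.934]
[-17.  10.   7.] [ 0.08  -0.017 -0.087] dq 12.7 err 0.0 marg 4.6 [-29. -10.  53. 108.  -6.  65.  76.]
[-18.   9.   6.] [ 0.08  -0.017 -0.087] dq 10.9 err 0.0 marg 5.7 [-28.  -9.  48. 105.  -1.  68.  65.]
[-19.   8.   6.] [ 0.08  -0.017 -0.087] dq 9.3 err 0.0 marg 7.8 [-28.  -7.  44. 101.   3.  72.  56.]
[-19.   7.   5.] [ 0.08  -0.017 -0.087] dq 7.7 err 0.0 marg 10.6 [-28.  -4.  42.  96.   6.  77.  48.]
[-20.   6.   5.] [ 0.08  -0.017 -0.087] dq 6.3 err 0.0 marg 14.2 [-29.  -0.  41.  91.   8.  83.  42.]
[26. -7.  3.] [ 0.022  0.019 -0.105] dq 5.7 err 0.0 marg 19.9 [-28.   5.  42.  90.   7.  84.  42.]
[27. -4.  3.] [ 0.022  0.019 -0.105] dq 6.0 err 0.0 marg 25.8 [-26.  11.  43.  89.   6.  86.  42.]
[27. -1.  4.] [ 0.022  0.019 -0.105] dq 6.1 err 0.0 marg 30.0 [-24.  17.  43.  87.   5.  88.  43.]
[27.  1.  4.] [ 0.022  0.019 -0.105] dq 6.2 err 0.0 marg 28.2 [-22.  24.  43.  85.   5.  90.  43.]
[26.  4.  5.] [ 0.022  0.019 -0.105] dq 6.3 err 0.0 marg 26.2 [-20.  30.  43.  83.   4.  92.  42.]
[26.  7.  5.] [ 0.022  0.019 -0.105] dq 6.3 err 0.0 marg 24.0 [-18.  36.  43.  81.   4.  94.  42.]
[25. 10.  5.] [ 0.022  0.019 -0.105] dq 6.3 err 0.0 marg 21.5 [-16.  42.  43.  78.   3.  96.  41.]
[23. 13.  6.] [ 0.022  0.019 -0.105] dq 6.4 err 0.0 marg 18.8 [-14.  49.  42.  75.   3.  99.  41.]
[22. 15.  6.] [ 0.022  0.019 -0.105] dq 6.5 err 0.0 marg 15.7 [-12.  55.  42.  71.   3. 102.  40.]
```

The arm followed the prediction exactly and the joints are relaxing. Continuing.

Request:
carry_out([
  [[-9, 5, 4], [0.04, -0.008, -0.043], 0],
  [[-9, 5, 3], [0.04, -0.008, -0.043], 0],
  [[-9, 5, 3], [0.04, -0.008, -0.043], 0],
  [[-9, 5, 3], [0.04, -0.008, -0.043], 0],
  [[-19, 8, 6], [0.08, -0.017, -0.087], 0],
])

```text
t: 11.45
ee_pos: [0.4713, -0.1865, 0.3025]
tool_rot: [[0.204, 0.755, 0.623], [-0.018, 0.639, -0.769], [-0.979, 0.145, 0.143]]
ft_force: [0.2, -0.9, -2.5]
gripper_width: 0.0113
```

Request:
carry_out([
  [[-19, 7, 5], [0.08, -0.017, -0.087], 0],
  [[-20, 6, 5], [0.08, -0.017, -0.087], 0],
  [[26, -7, 3], [0.022, 0.019, -0.105], 0],
  [[27, -4, 3], [0.022, 0.019, -0.105], 0],
  [[0, 0, 0], [0, 0, 0], 0],
])

```text
t: 11.95
ee_pos: [0.4772, -0.1999, 0.2884]
tool_rot: [[-0.131, 0.88, 0.456], [-0.211, 0.425, -0.88], [-0.969, -0.211, 0.13]]
ft_force: [-0.3, 1.5, -3.0]
gripper_width: 0.0109
```

Run:
```python
from plan import js
js()
from rows import *
q=bot.state()['joint_pos']
rows(rows(q,goal(-84,52,.09),.04,7),goal(-84,52,0),.04,7)
```

```text
t 11.95 [ 0.4772 -0.1999  0.2884] [-26.59  11.88  43.49  89.26   5.74  85.89  42.56] w 0.0109 F [-0.3  1.5 -3. ]
[[-0.131  0.88   0.456]
 [-0.211  0.425 -0.88 ]
 [-0.969 -0.211  0.13 ]]
stem [ 0.427 -0.903 -0.04 ] barup [0.208 0.055 0.977]
[24. -1.  5.] [ 0.027  0.021 -0.104] dq 6.2 err 0.0 marg 29.8 [-25.  18.  44.  87.   5.  88.  43.]
[24.  1.  5.] [ 0.027  0.021 -0.104] dq 6.2 err 0.0 marg 27.6 [-23.  24.  44.  85.   4.  90.  43.]
[24.  4.  6.] [ 0.027  0.021 -0.104] dq 6.2 err 0.0 marg 25.3 [-20.  31.  44.  83.   3.  92.  42.]
[23.  7.  6.] [ 0.027  0.021 -0.104] dq 6.2 err 0.0 marg 22.8 [-18.  37.  44.  80.   3.  95.  42.]
[22.  9.  7.] [ 0.027  0.021 -0.104] dq 6.3 err 0.0 marg 20.0 [-16.  43.  43.  77.   3.  98.  41.]
[21. 11.  7.] [ 0.027  0.021 -0.104] dq 6.3 err 0.0 marg 16.9 [-14.  49.  43.  73.   2. 101.  41.]
[20. 14.  7.] [ 0.027  0.021 -0.104] dq 6.3 err 0.0 marg 13.5 [-11.  56.  43.  69.   2. 104.  40.]
[18. 24. -3.] [-0. -0.  0.] dq 2.2 err 0.0 marg 15.8 [-11.  58.  42.  70.   1. 102.  39.]
[18. 24. -3.] [-0. -0.  0.] dq 2.1 err 0.0 marg 17.9 [-11.  60.  41.  71.   0. 100.  38.]
[18. 24. -3.] [-0. -0.  0.] dq 2.1 err 0.0 marg 19.9 [-10.  62.  40.  71.  -1.  98.  37.]
```

Request:
carry_out([
  [[24, -1, 5], [0.027, 0.021, -0.104], 0],
  [[24, 1, 5], [0.027, 0.021, -0.104], 0],
  [[24, 4, 6], [0.027, 0.021, -0.104], 0],
  [[23, 7, 6], [0.027, 0.021, -0.104], 0],
  [[22, 9, 7], [0.027, 0.021, -0.104], 0],
])

```text
t: 12.45
ee_pos: [0.4699, -0.2516, 0.1822]
tool_rot: [[-0.592, 0.748, 0.301], [-0.268, 0.17, -0.948], [-0.76, -0.642, 0.1]]
ft_force: [-0.0, 0.5, -2.1]
gripper_width: 0.0111
```

Request:
carry_out([
  [[21, 11, 7], [0.027, 0.021, -0.104], 0],
  [[20, 14, 7], [0.027, 0.021, -0.104], 0],
  [[0, 0, 0], [0, 0, 0], 0],
])

```text
t: 12.75
ee_pos: [0.4622, -0.272, 0.1275]
tool_rot: [[-0.758, 0.608, 0.237], [-0.25, 0.064, -0.966], [-0.603, -0.791, 0.104]]
ft_force: [-1.7, 0.8, -4.9]
gripper_width: 0.011
```

Run:
```python
from plan import *
js()
im,D=bot.capture('top'); save('t12.png',im); im,D=bot.capture('wrist'); save('w12.png',im); p=bot.camera_params('wrist')
C=cloud(p,D); hsv=cv2.cvtColor(im,cv2.COLOR_RGB2HSV).astype(int)
red=((hsv[...,0]<6)|(hsv[...,0]>173))&(hsv[...,1]>150)&(hsv[...,2]>60)&(D>0)
print(np.percentile(C[red],[2,50,98],axis=0).round(3))
from rows import *
rows(bot.state()['joint_pos'],goal(-84,52,0),.04,7)
```

```text
t 12.75 [ 0.4622 -0.272   0.1275] [-11.08  55.87  42.55  69.2    2.17 104.58  39.95] w 0.011 F [-1.7  0.8 -4.9]
[[-0.758  0.608  0.237]
 [-0.25   0.064 -0.966]
 [-0.603 -0.791  0.104]]
stem [ 0.102 -0.995 -0.003] barup [0.787 0.079 0.612]
[[ 0.433 -0.276  0.111]
 [ 0.482 -0.26   0.15 ]
 [ 0.494 -0.256  0.16 ]]
[21. 25. -4.] [-0.001 -0.    -0.004] dq 2.4 err 0.0 marg 15.6 [-11.  57.  42.  70.   1. 102.  39.]
[20. 25. -4.] [-0.001 -0.    -0.004] dq 2.2 err 0.0 marg 17.8 [-11.  59.  41.  71.   0. 100.  38.]
[20. 25. -4.] [-0.001 -0.    -0.004] dq 2.4 err 0.0 marg 19.9 [-10.  62.  40.  71.  -1.  98.  37.]
```

View pics/t12.png

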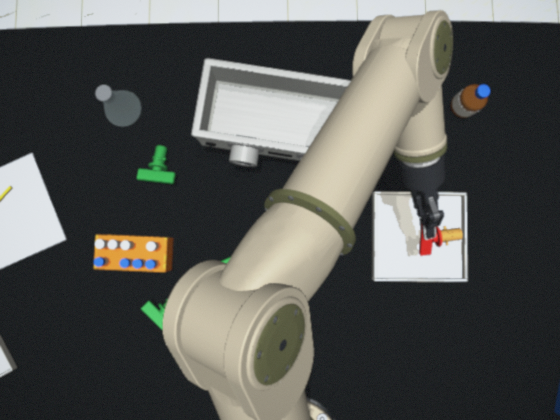

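View pics/w12.png

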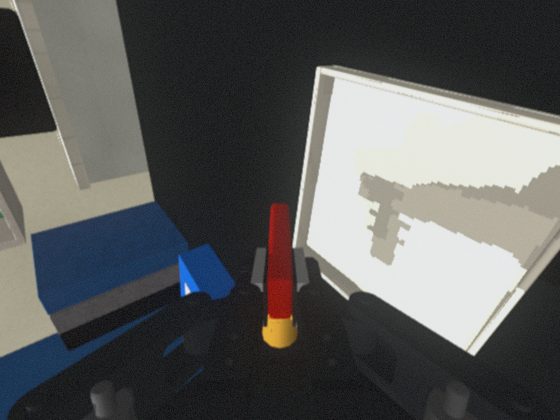

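The plug is over the tray: bar at (428,235), stem pointing right at (452,235) in the top view, and its shadow is inside the tray. Before lowering I'll check how high the forearm sits above the bath.

Run:
```python
from rows import *
q,e,_=solve(bot.state()['joint_pos'],goal(-84,52,0),n=20)
h,a0,b0,L1,a3,b3,L2,a4,b4,a5,b5,L3,a6,b6,c=g
for q in (bot.state()['joint_pos'],q):
    T=fk(q,g,s); print('wrist',(T[:3,3]-.365*T[:3,0]).round(3))
    from kin import *
    E=Tm(Rx('z',-q[0]))@Tm(Rx('y',q[1]),(0,0,h))@Tm(Rx('z',-q[2]),(0,0,L1)); print('elbow',E[:3,3].round(3))
M=bot.state()['tool_rot']; print('down in tool',(M.T@[0,0,-1]).round(3))
```

```text
wrist [ 0.734 -0.179  0.361]
elbow [0.364 0.072 0.511]
wrist [ 0.735 -0.177  0.259]
elbow [0.393 0.072 0.466]
down in tool [ 0.615  0.781 -0.109]
```

Request:
carry_out([
  [[15, 19, -3], [0, 0, 0], 0],
  [[15, 19, -3], [0, 0, 0], 0],
  [[12, 16, -2], [0, 0, 0], 0],
  [[0, 0, 0], [0, 0, 0], 0],
])

```text
t: 13.25
ee_pos: [0.4654, -0.2709, 0.0677]
tool_rot: [[-0.745, 0.624, 0.235], [-0.251, 0.065, -0.966], [-0.618, -0.779, 0.108]]
ft_force: [-0.6, 0.5, -2.1]
gripper_width: 0.0115
```

Run:
```python
from plan import *
js()
im,D=bot.capture('scene'); save('s13.png',cv2.resize(im[110:230,150:310],None,fx=5,fy=5)); im,D=bot.capture('wrist'); save('w13.png',im)
```

```text
t 13.25 [ 0.4654 -0.2709  0.0677] [-10.64  59.14  40.88  70.54  -0.22  99.65  37.46] w 0.0115 F [-0.6  0.5 -2.1]
[[-0.745  0.624  0.235]
 [-0.251  0.065 -0.966]
 [-0.618 -0.779  0.108]]
stem [ 0.103 -0.995 -0.001] barup [0.775 0.079 0.628]
```

View pics/s13.png

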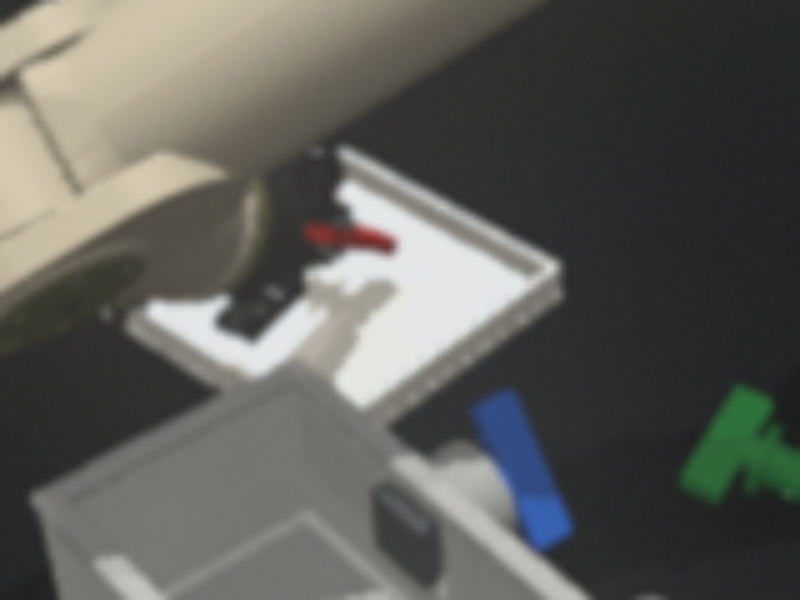

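View pics/w13.png

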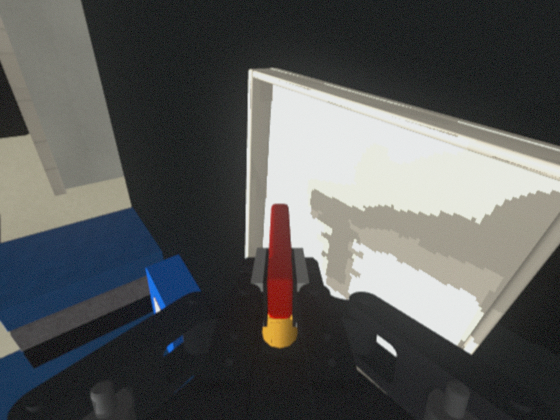

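The plug is in the tray area about 30 mm above the floor. I'll lower it carefully to contact.

Request:
carry_out([
  [[6, 8, -1], [0, 0, 0], 0],
  [[6, 8, -1], [0, 0, 0], 0],
  [[3, 4, -0.5], [0, 0, 0], 0],
  [[0, 0, 0], [0, 0, 0], 0],
])

```text
t: 13.75
ee_pos: [0.4648, -0.2718, 0.0408]
tool_rot: [[-0.749, 0.62, 0.234], [-0.25, 0.063, -0.966], [-0.614, -0.782, 0.108]]
ft_force: [-0.1, 0.1, -2.4]
gripper_width: 0.0105
```

Request:
carry_out([
  [[1.2, 1.6, -0.2], [0, 0, 0], 0],
  [[0, 0, 0], [0, 0, 0], 0],
])

```text
t: 13.95
ee_pos: [0.4653, -0.2721, 0.0398]
tool_rot: [[-0.748, 0.621, 0.234], [-0.251, 0.063, -0.966], [-0.615, -0.781, 0.109]]
ft_force: [-0.3, -0.7, -2.4]
gripper_width: 0.0113
```

Request:
carry_out([
  [[1.2, 1.6, -0.2], [0, 0, 0], 0],
  [[0, 0, 0], [0, 0, 0], 0],
])

```text
t: 14.15
ee_pos: [0.4655, -0.2723, 0.0389]
tool_rot: [[-0.748, 0.621, 0.234], [-0.251, 0.062, -0.966], [-0.615, -0.781, 0.11]]
ft_force: [0.1, 1.4, 4.4]
gripper_width: 0.0111
```

Contact: Fz went from −2.4 to +4.4 N at TCP z 0.039. I'll roll the bar about 5° flatter, pivoting on the touching end, to reduce the settling on release.

Request:
carry_out([
  [[0, 1.9, 0], [-0.0076, 0, -0.043], 0],
  [[0, 1.9, 0], [-0.0076, 0, -0.043], 0],
  [[0, 0, 0], [0, 0, 0], 0],
])

```text
t: 14.45
ee_pos: [0.4675, -0.2723, 0.0355]
tool_rot: [[-0.8, 0.548, 0.244], [-0.257, 0.054, -0.965], [-0.542, -0.835, 0.098]]
ft_force: [-0.7, 0.5, 4.9]
gripper_width: 0.0108
```

Run:
```python
from plan import *
js()
im,D=bot.capture('wrist'); save('w14.png',im)
im,D=bot.capture('top'); save('t14.png',cv2.resize(im[170:300,350:490],None,fx=5,fy=4.6))
```

```text
t 14.45 [ 0.4675 -0.2723  0.0355] [-9.1600e+00  6.5700e+01  3.9750e+01  6.5850e+01  2.0000e-02  1.0276e+02
  3.7240e+01] w 0.0108 F [-0.7  0.5  4.9]
[[-0.8    0.548  0.244]
 [-0.257  0.054 -0.965]
 [-0.542 -0.835  0.098]]
stem [ 0.101 -0.995  0.002] barup [0.83  0.086 0.55 ]
```

View pics/w14.png

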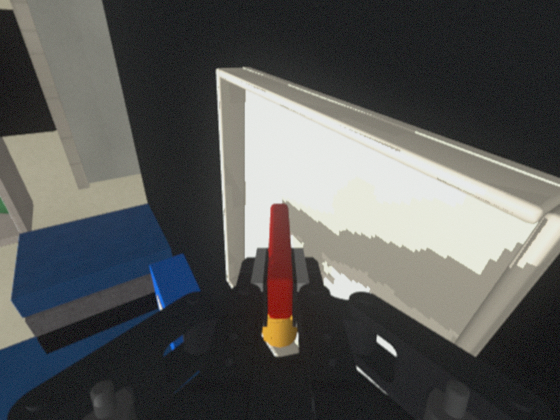

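View pics/t14.png

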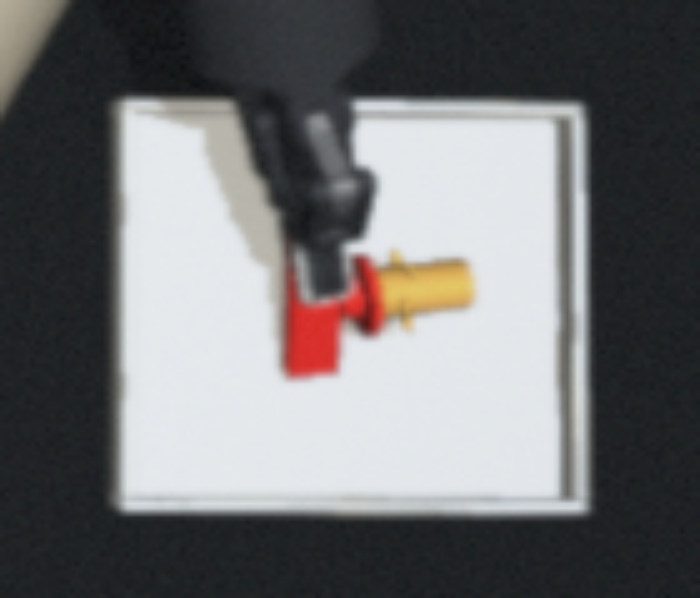

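The plug stands on its lower bar end with the bar at 33° and the stem level, mid-tray. I'll also pitch the stem about 9° down about the touching end, so that little is left to settle.

Request:
carry_out([
  [[0.35, 0, 2], [-0.065, 0.044, 0.012], 0],
  [[0.35, 0, 2], [-0.065, 0.044, 0.012], 0],
  [[0, 0, 0], [0, 0, 0], 0],
])

```text
t: 14.85
ee_pos: [0.4673, -0.2783, 0.0361]
tool_rot: [[-0.807, 0.54, 0.24], [-0.166, 0.184, -0.969], [-0.567, -0.822, -0.059]]
ft_force: [-1.6, -3.7, 5.2]
gripper_width: 0.0108
```

Run:
```python
from plan import *
js(); M=bot.state()['tool_rot']
P=bot.state()['ee_pos']; print('TCP corners z',[(P+M@np.array([0,sy*.0205,sz*.011]))[2].round(4) for sy in (-1,1) for sz in (-1,1)])
```

```text
t 14.85 [ 0.4673 -0.2783  0.0361] [ -4.53  65.35  37.27  62.94  -1.48 105.5   44.35] w 0.0108 F [-1.6 -3.7  5.2]
[[-0.807  0.54   0.24 ]
 [-0.166  0.184 -0.969]
 [-0.567 -0.822 -0.059]]
stem [ 0.097 -0.983 -0.156] barup [ 0.836 -0.005  0.548]
TCP corners z [np.float64(0.0536), np.float64(0.0523), np.float64(0.0199), np.float64(0.0186)]
```

Request:
carry_out([
  [[0, 1.6, 0], [-0.006, 0, -0.034], 0],
  [[0, 1.6, 0], [-0.006, 0, -0.034], 0],
  [[0, 0, 0], [0, 0, 0], 0],
])

```text
t: 15.15
ee_pos: [0.4702, -0.2754, 0.0344]
tool_rot: [[-0.843, 0.475, 0.25], [-0.184, 0.182, -0.966], [-0.505, -0.861, -0.066]]
ft_force: [-2.1, 0.1, 19.5]
gripper_width: 0.0112
```

Request:
carry_out([
  [[0, 0, 0], [0, 0, 0], 0.17],
  [[0, 0, 0], [0, 0, 0], 0.2],
  [[0, 0, 0], [0, 0, 0], 0.23],
], grip_force=20)

```text
t: 15.45
ee_pos: [0.4708, -0.2754, 0.0361]
tool_rot: [[-0.842, 0.478, 0.25], [-0.184, 0.181, -0.966], [-0.507, -0.859, -0.064]]
ft_force: [-0.3, 1.3, 26.7]
gripper_width: 0.0195
```

Run:
```python
from plan import *
js()
im,D=bot.capture('wrist'); save('w15.png',im)
im,D=bot.capture('top'); save('t15.png',cv2.resize(im[170:300,350:490],None,fx=5,fy=4.6))
```

```text
t 15.45 [ 0.4708 -0.2754  0.0361] [ -4.52  68.43  37.2   59.56  -0.11 109.09  44.89] w 0.0195 F [-0.3  1.3 26.7]
[[-0.842  0.478  0.25 ]
 [-0.184  0.181 -0.966]
 [-0.507 -0.859 -0.064]]
stem [ 0.1   -0.983 -0.151] barup [0.873 0.014 0.488]
```

View pics/w15.png

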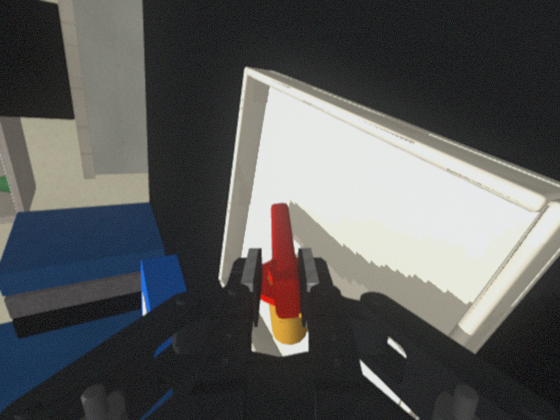

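View pics/t15.png

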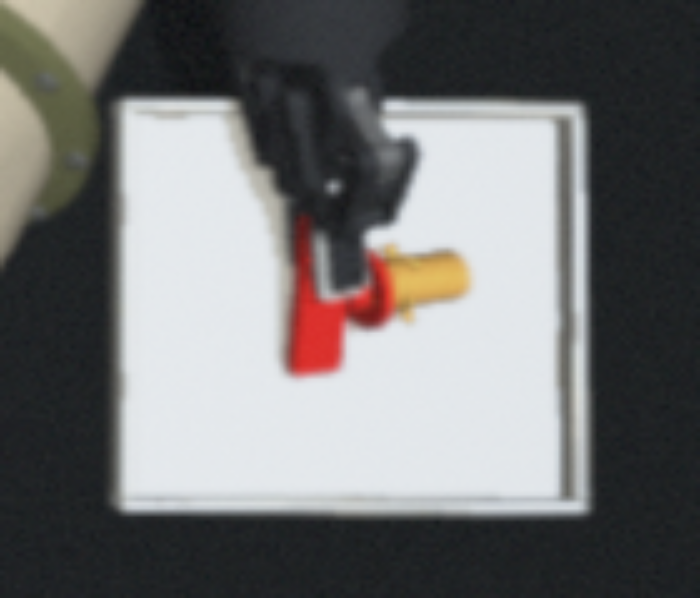

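The plug has settled, with the flange and stem low at (375,290) and (430,278), and the jaws are open around it. Fz of 27 N suggests the lower finger touches the tray floor, so I'll ease off, back along the bar.

Request:
carry_out([
  [[-3, -1.5, 0], [0, 0, 0], 0.24],
])

```text
t: 15.65
ee_pos: [0.472, -0.2748, 0.0367]
tool_rot: [[-0.842, 0.478, 0.25], [-0.183, 0.183, -0.966], [-0.507, -0.859, -0.067]]
ft_force: [-2.1, -1.4, 5.0]
gripper_width: 0.0203
```

Request:
carry_out([
  [[-4, -0.5, 0], [0, 0, 0], 0.26],
  [[-4, 0, 0], [0, 0, 0], 0.26],
  [[0, 0, 0], [0, 0, 0], 0.26],
])

```text
t: 15.95
ee_pos: [0.4788, -0.2724, 0.0383]
tool_rot: [[-0.841, 0.479, 0.252], [-0.182, 0.188, -0.965], [-0.509, -0.858, -0.071]]
ft_force: [-0.5, -0.2, 0.4]
gripper_width: 0.0223
```

Run:
```python
from plan import *
js()
im,D=bot.capture('wrist'); save('w16.png',im)
```

```text
t 15.95 [ 0.4788 -0.2724  0.0383] [ -4.21  68.91  37.    57.76  -0.36 110.32  45.08] w 0.0223 F [-0.5 -0.2  0.4]
[[-0.841  0.479  0.252]
 [-0.182  0.188 -0.965]
 [-0.509 -0.858 -0.071]]
stem [ 0.102 -0.982 -0.158] barup [0.872 0.011 0.489]
```

View pics/w16.png

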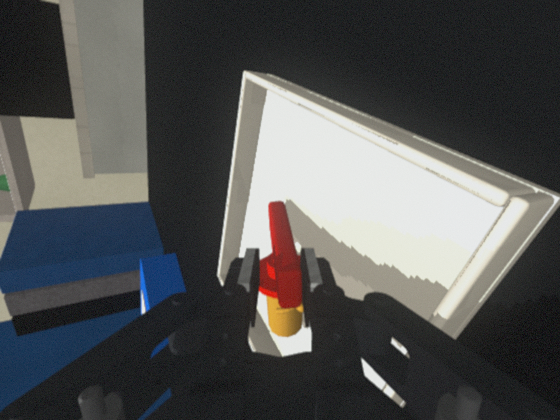

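Force is near zero and the plug rests freely between the open pads. I'll check joint margins for backing out along the bar.

Run:
```python
from rows import *
q=bot.state()['joint_pos']; T=fk(q,g,s)
rows(q,apply(T,([-80,0,0],[0,0,0])),.01,7)
```

```text
[-9.  0. -0.] [0. 0. 0.] dq 1.8 err 0.0 marg 6.2 [ -4.  69.  37.  56.  -0. 112.  45.]
[-9.  0. -0.] [0. 0. 0.] dq 1.9 err 0.0 marg 4.8 [ -4.  70.  37.  54.  -1. 113.  45.]
[-9.  0.  0.] [0. 0. 0.] dq 2.0 err 0.0 marg 3.4 [ -3.  70.  37.  52.  -1. 114.  45.]
[-9.  0. -0.] [0. 0. 0.] dq 2.1 err 0.0 marg 2.0 [ -3.  71.  37.  50.  -1. 116.  45.]
[-9. -0. -0.] [0. 0. 0.] dq 2.2 err 0.0 marg 0.6 [ -2.  71.  37.  48.  -1. 117.  45.]
[-9.  0.  0.] [0. 0. 0.] dq 9.8 err 19.2 marg 0.6 [ -6.  73.  47.  46.  -8. 117.  49.]
[-9. -0.  0.] [0. 0. 0.] dq 2.2 err 14.2 marg 0.6 [ -6.  74.  47.  48.  -7. 117.  50.]
[-9.  0.  0.] [0. 0. 0.] dq 0.2 err 21.4 marg 0.6 [ -6.  73.  47.  48.  -7. 117.  50.]
[-9. -0. -0.] [0. 0. 0.] dq 0.2 err 28.6 marg 0.6 [ -6.  73.  47.  49.  -7. 117.  50.]
```

Request:
carry_out([
  [[-8, 0, 0], [0, 0, 0], 0.27],
  [[-8, 0, 0], [0, 0, 0], 0.27],
  [[-8, 0, 0], [0, 0, 0], 0.27],
  [[-8, 0, 0], [0, 0, 0], 0.27],
  [[0, 0, 0], [0, 0, 0], 0.27],
])

```text
t: 16.5
ee_pos: [0.5063, -0.2677, 0.0562]
tool_rot: [[-0.84, 0.481, 0.251], [-0.181, 0.187, -0.966], [-0.511, -0.857, -0.07]]
ft_force: [0.2, 0.0, -0.9]
gripper_width: 0.0229
```

Run:
```python
from plan import *
js()
im,D=bot.capture('wrist'); save('w17.png',im)
im,D=bot.capture('top'); save('t17.png',cv2.resize(im[170:300,350:490],None,fx=5,fy=4.6))
from rows import *
q=bot.state()['joint_pos']; T=fk(q,g,s); M=T[:3,:3]
for d,w in [([-2,0,0],[.024,0,.137]),]:
    TT=T
    for _ in range(5): TT=apply(TT,(d,w))
    qq=rows(q,TT,.03,8)
    up=Tm(TT[:3,:3],TT[:3,3]+[0,0,.12]); rows(qq,up,.03,8)
```

```text
t 16.5 [ 0.5063 -0.2677  0.0562] [ -3.06  70.52  37.21  50.87  -0.75 115.18  45.35] w 0.0229 F [ 0.2  0.  -0.9]
[[-0.84   0.481  0.251]
 [-0.181  0.187 -0.966]
 [-0.511 -0.857 -0.07 ]]
stem [ 0.101 -0.982 -0.157] barup [0.871 0.011 0.491]
[-2. -1. -0.] [ 0.024 -0.     0.137] dq 6.8 err 0.0 marg 9.4 [ -4.  65.  37.  57.  -3. 108.  43.]
[-2. -0. -0.] [ 0.024 -0.     0.137] dq 7.0 err 0.0 marg 16.5 [ -5.  59.  37.  64.  -6. 101.  42.]
[-2. -0. -0.] [ 0.024 -0.     0.137] dq 7.3 err 0.0 marg 23.8 [-5. 53. 38. 70. -8. 94. 41.]
[-2.  0. -0.] [ 0.024 -0.     0.137] dq 7.5 err 0.0 marg 31.2 [ -6.  47.  38.  77. -10.  87.  41.]
[-2.  1. -0.] [ 0.024 -0.     0.137] dq 7.7 err 0.0 marg 38.9 [ -6.  41.  38.  84. -12.  79.  41.]
[-23.  -8.   0.] [-0. -0. -0.] dq 2.4 err 0.0 marg 36.5 [ -7.  40.  39.  83. -11.  81.  41.]
[-23.  -8.   0.] [-0. -0.  0.] dq 2.4 err 0.0 marg 34.1 [ -7.  39.  39.  81. -11.  84.  41.]
[-23.  -8.   0.] [-0. -0. -0.] dq 2.5 err 0.0 marg 31.6 [ -7.  37.  40.  80. -10.  86.  41.]
[-23.  -8.   0.] [-0. -0.  0.] dq 2.5 err 0.0 marg 29.0 [ -7.  36.  40.  78. -10.  89.  41.]
[-23.  -8.   0.] [-0. -0.  0.] dq 2.6 err 0.0 marg 26.4 [-7. 35. 41. 76. -9. 91. 41.]
```

View pics/w17.png

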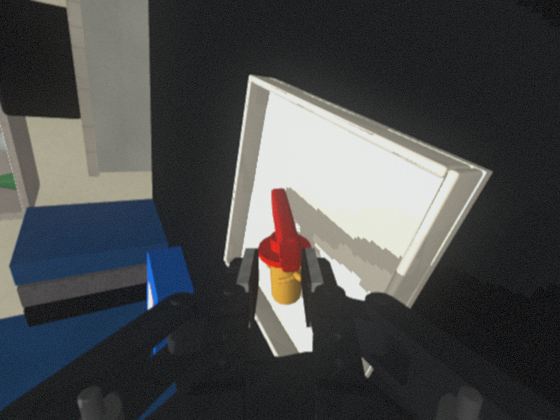

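View pics/t17.png

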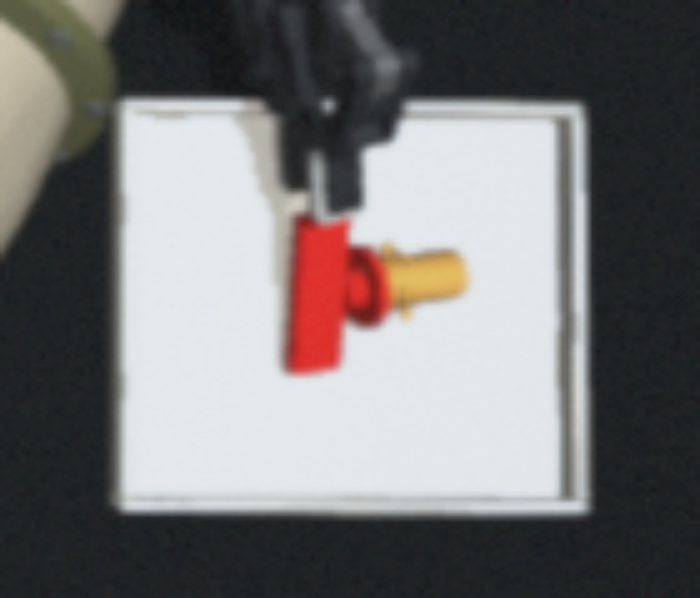

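The plug lies at rest with the fingers past its bar end. I'll back off while rolling upright, then lift.

Request:
carry_out([
  [[-9, 2, 0], [0.008, 0, 0.045], 0.27],
  [[-10, 2, 0], [0.012, 0, 0.07], 0.27],
  [[-12, 2, 0], [0.024, 0, 0.137], 0.27],
  [[-15, 0, 0], [0.024, 0, 0.137], 0.27],
  [[-15, 0, 0], [0.024, 0, 0.137], 0.27],
])

```text
t: 17.1
ee_pos: [0.5541, -0.2577, 0.0918]
tool_rot: [[-0.474, 0.861, 0.185], [-0.084, 0.165, -0.983], [-0.877, -0.481, -0.005]]
ft_force: [-0.3, -0.7, 1.3]
gripper_width: 0.0229
```

Request:
carry_out([
  [[-25, -6, 0], [0, 0, 0], 0.27],
  [[-25, -6, 0], [0, 0, 0], 0.27],
  [[-25, -6, 0], [0, 0, 0], 0.27],
  [[-25, -6, 0], [0, 0, 0], 0.27],
  [[0, 0, 0], [0, 0, 0], 0.27],
])

```text
t: 17.6
ee_pos: [0.582, -0.2539, 0.1941]
tool_rot: [[-0.474, 0.86, 0.187], [-0.087, 0.165, -0.982], [-0.876, -0.482, -0.003]]
ft_force: [-0.3, -0.3, 0.5]
gripper_width: 0.023
```

Run:
```python
from plan import *
js()
im,D=bot.capture('top'); save('t18.png',im)
im,D=bot.capture('scene'); save('s18.png',im); p=bot.camera_params('top')
```

```text
t 17.6 [ 0.582  -0.2539  0.1941] [ -2.66  49.85  38.23  53.13 -10.43 107.37  39.9 ] w 0.023 F [-0.3 -0.3  0.5]
[[-0.474  0.86   0.187]
 [-0.087  0.165 -0.982]
 [-0.876 -0.482 -0.003]]
stem [ 0.102 -0.983 -0.155] barup [ 0.499 -0.085  0.862]
```

View pics/t18.png

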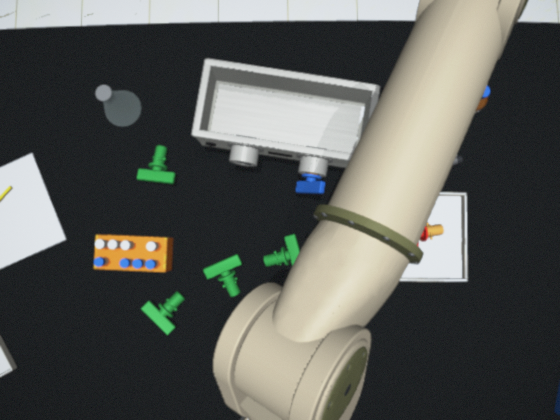

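View pics/s18.png

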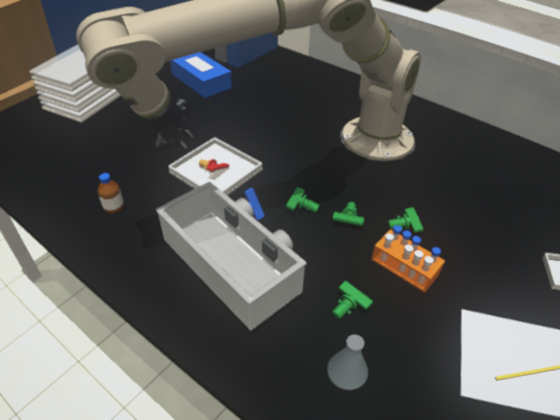

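The arm is clear. The red plug lies in the tray at (213,165) in the scene view, the blue plug is in place at (311,183) in the top view, and nothing else moved. One last check for movement over a short wait, then hand in.

Request:
carry_out([
  [[0, 0, 0], [0, 0, 0], 0.27],
  [[0, 0, 0], [0, 0, 0], 0.27],
  [[0, 0, 0], [0, 0, 0], 0.27],
])

```text
t: 18.0
ee_pos: [0.5797, -0.2532, 0.1888]
tool_rot: [[-0.482, 0.856, 0.186], [-0.085, 0.166, -0.982], [-0.872, -0.49, -0.008]]
ft_force: [-0.3, -0.4, 0.4]
gripper_width: 0.023
```

Run:
```python
from plan import *
im,D=bot.capture('scene'); p=bot.camera_params('scene'); old=np.load('scene0.npz',allow_pickle=True)['im']
def m(im,lo,hi):
    h=cv2.cvtColor(im,cv2.COLOR_RGB2HSV).astype(int); return (((h[...,0]>=lo)&(h[...,0]<=hi)))&(h[...,1]>150)&(h[...,2]>70)
C=cloud(p,D); r=m(im,0,4)|m(im,175,180); r[:, :170]=0; r[:,300:]=0; r&=D>0
print('red px',np.argwhere(r).mean(0).round(1),'xyz',np.percentile(C[r],[3,50,97],axis=0).round(3))
for i in (old,im):
    b=m(i,105,125); b[:185]=0; b[225:]=0; b[:,:235]=0; b[:,275:]=0; print('blue',np.argwhere(b).mean(0).round(1),b.sum())
v=np.argwhere(m(cv2.imread('pics/s18.png')[...,::-1].copy(),0,4)); v=v[(v[:,1]>170)&(v[:,1]<300)]; print('red before',v.mean(0).round(1)); 
save('s19.png',cv2.resize(im[130:230,150:290],None,fx=5,fy=5)); print(bot.state()['ft_force'].round(1))
```

```text
red px [165.4 214.6] xyz [[ 0.442 -0.296  0.024]
 [ 0.474 -0.271  0.036]
 [ 0.502 -0.26   0.048]]
blue [202.9 254.3] 257
blue [203.1 254.3] 263
red before [165.5 214.6]
[-0.1  0.3  1. ]
```

View pics/s19.png

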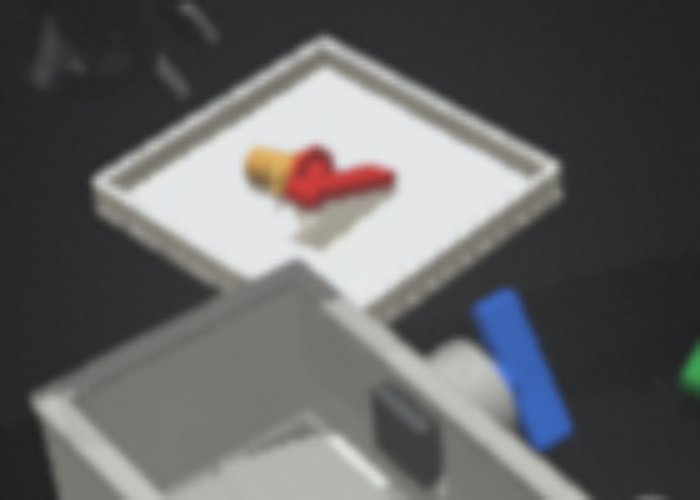

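The plug lies still inside the tray, blue has not moved, and nothing touches the robot. Handing in.

```bash
python3 -c "
from workcell import bot
print(bot.sign_off())"
```

```text
the job is handed in; nothing more can be done
None
```

I unscrewed the red plug by about 72° anticlockwise, drew it straight out along the port axis, and set it down in the tray. I handed the job in after about 18 s.

**Last checks:**
- The red plug lies inside the tray, with the same image position (within 0.1 px) before and after a 0.4 s wait.
- The blue plug is unchanged, within 0.2 px of its first position.
- The gripper is clear of everything, with about 1 N or less on the wrist.

**What went less well:**
- **Joint limits:** on the first route to the tray, joints 2 and 3 reached their range limits. The last readings were −14.55 and 89.26 against limits of −14.56 and 89.26. The interface clamped the motion and I saw no reading beyond the range. I re-routed using a kinematic model fitted to the arm.
- **Contact force:** when the jaws opened, the wrist force rose briefly to about 27 N, probably from the lower finger touching the tray floor. It cleared as soon as I backed off.

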